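# Stroke the press pump and take an oil dipstick reading

### The job

Check the oil of the hydraulic pellet press: pull the pump lever fully down and ease it slowly back up to its stop without letting it snap back, then take the wiped dipstick from the pipette rest, push it gently down the filler neck until its collar sits on the rim, and draw it right out again. Finish while still holding it in the gripper, still and level for reading, its tip over the drip tray a hand's breadth or two above it and the dipstick clear of everything else. Leave the stirring rods, bottles, jar, beaker and die where they are.

Things in the scene. Friction and masses are not known exactly. Their poses are not given: they have to be found in the camera images.
- press: Manual hydraulic pellet press, fixed: cream base 200 x 420 x 90 mm (own x, y, z); two-column steel frame up to 505 mm high over its +y half (none of it at y below +50). The -y half is the open pump deck with filler neck and pump lever. Origin: centre of the underside; z up, +x away from the robot, -y the pump end (to the robot's right), turned by at most 0.25 rad.
- neck_mouth (a point): Centre of the filler neck's mouth, at its rim, 135 mm above the bench: an upright steel tube with a yellow ring at its foot (along the press's z) on the near side of the pump deck, 45 mm above the deck, 40 mm wide at the rim. The mouth narrows like a funnel from 23 mm to a 13 mm bore over the top 18 mm; in all it is open for over 120 mm. Axes as the press.
- lever (a joint): Pump lever angle in rad: 0 = up at its stop (50 degrees above level, pointing to the press's -y), grows as the lever is pulled down, 0.9 = bottom stop (about level). Return spring: at the knob about 3 N just off the top stop, growing to about 10 N at the bottom; if let go the lever snaps back up.
- lever_knob (a point): Centre of the red ball knob, 36 mm across, at the end of the pump lever (14 mm round steel bar). About 296 mm above the bench when up, 133 mm when down; moves on an arc of 210 mm radius about lever_pivot, in the press's y-z plane. Nothing stands within 60 mm of it.
- lever_pivot (a point): Centre of the lever's hinge pin, 135 mm above the bench; the pin lies along this point's x axis (the press's x), and pulling the lever down is a positive turn about +x. Axes as the press.
- dipstick_grip (a point): Oil dipstick, 193 mm long, 80 g: square yellow handle 16 x 16 x 75 mm, black round stop collar, steel rod. This point: on its axis in the handle, 48 mm from the collar's rod-side face, 158 mm from the tip. x axis: from handle to tip. It starts level, axis 50 mm above the bench, in one of the pipette rest's notches, handle and collar overhanging freely on the robot's side.
- dipstick_collar (a point): On the dipstick's axis, at the rod-side face of its stop collar (black, 30 mm across, 8 mm thick; this face seats on the neck's rim). Axes as dipstick_grip.
- dipstick_tip (a point): End of the dipstick's steel rod (straight, 8 mm across, 110 mm long from the collar face, two black rings near its tip), on its axis. Axes as dipstick_grip.
- rest: White plastic pipette rest, fixed: base 110 x 125 mm (own x, y), two upright combs 75 mm apart in x, 53 mm high, each with three open-topped notches 10 mm wide and 7 mm deep at y = -40, 0, +40 mm. Origin: centre of the underside; its x axis is the direction the rods lie, away from the robot.
- tray: White drip tray, fixed, 130 x 100 mm (own x, y), 18 mm high, 4 mm walls, open on top. Origin: centre of the underside.
- rod_a_center (a point): Middle of a clear glass stirring rod, 178 mm long, 8 mm across, lying across the pipette rest; leave it.
- rod_b_center (a point): Middle of a green-tinted glass stirring rod, 178 mm long, 8 mm across, lying across the pipette rest; leave it.
- amber_bottle_mid (a point): Amber reagent bottle, 60 mm across, 150 mm high, at the back of the bench; its middle.
- blue_cap_bottle_mid (a point): Clear reagent bottle with blue cap, 68 mm across, 140 mm high, at the back of the bench; its middle.
- white_jar_mid (a point): White plastic jar, 72 mm across, 85 mm high, at the back of the bench; its middle.
- beaker_mid (a point): Small glass beaker, 44 mm across, 60 mm high, at the back of the bench; its middle.
- pellet_die_mid (a point): Steel pellet die, 60 mm across at its foot, 75 mm high, behind the press lever; its middle.
Not all that is in view belongs to the job. What is meant by the part that bears dipstick_grip is not red, and is the smaller of those in its own colour.

How it is judged:
By the outcome, as a careful person would: the job done as asked, in the order asked, and still so for the second after the job is handed in, while the arm keeps its last pose, push and grip.
It also fails if it takes over 72 s, if anything falls off the work surface, if the arm or the gripper's body presses on something with over 40 N, if the wrist force passes 120 N, or if a joint passes its speed limit or range.

### The arm

A 7-joint arm with a two-finger parallel gripper is mounted at the origin on the work surface. World frame = base frame: x ahead of the robot, y to its left, z up, the work surface at z = 0. Lengths are in m, angles in rad, forces in N, time in s.
With the tool pointing down it reaches from about 0.35 to 0.9 m from the base axis. Payload 8.1 kg.
Tool frame: the origin (TCP) lies on the centre line of the jaws, within the pads' length; the fingertips stand 19 mm ahead of it and the grasp point (between the pads) is the TCP (arm.tip_reach is the distance from the TCP to the fingertips, in m); z points along the fingers, y is the line along which they close (so a half turn about z gives the same grasp; the last joint's range is limited). The gripper opens to 92 mm and grips with 3 to 60 N. Pads are 19 mm wide; open, the fingers measure 130 mm over their backs; the gripper's body (75 mm by 190 mm) begins 47 mm behind the grasp point.
Start: joints at [1.117, 0.434, 0.025, 1.573, -0.012, 1.134, -0.075], TCP at [0.215, -0.587, 0.246] pointing down, gripper open.
Joint ranges: [-2.62, 2.62], [-0.44, 2.09], [-1.27, 1.32], [0.08, 2.57], [-1.32, 4.46], [0.12, 2], [-2.74, 2.74]. Speed limits (rad/s): [2.22, 2.22, 3.01, 3.01, 3.14, 3.14, 3.14].

### API

Orientations are given as a rotation vector (axis times angle).
In Python, from cell import arm gives the robot as it stands.
- The arm moves only by the tool arm_command, never from a script. Its argument "targets" is a list that holds one entry, the list of rows, each a list of 6 numbers: the shift along the tool's x, y, z in m, then the turn, a rotation vector about the tool's x, y, z in rad. A call has 1 to 10 rows; each row shifts and turns the commanded pose from where the row before left it, along the tool's axes as they then stand; what a row does not reach is not made up. A row lasts 1/8 s, in which the tool goes at most 62.5 mm and 10.7 degrees, less where a joint would pass 70% of its speed; a pose out of reach is approached as far as the arm can. A call with a gripper value outside its range is refused whole. "jaw" is the finger opening in m, from 0 to 0.0918, set as the call begins (left out, the last holds). The fingers move at their own pace and stop on an object; "newtons" is the grip in N (left out, the last holds). Time passes only in rows, so rows that do not move let the fingers close. It gives the time, the measured TCP pose, the force, the opening and the grip force at its end, in the units of the state.
- arm.observe(): the state, without advancing time (a new reading comes with each control period).
- arm.get_image(name): name is "scene" or "top" or "wrist"; returns a dict with "pixels" (480x640x3 uint8, red, green, blue), "z_map" (480x640 float32, m along the optical axis (not along the pixel's ray), 0 where there is no reading), "fx", "fy", "cx", "cy" (pixels), "dist" ([k1, k2, p1, p2, k3] as OpenCV has them; the pictures are not rectified), "xyz" and "rotation" of the camera in the world; the wrist camera has in their place "T_tool_cam" (4x4, takes a point from camera to tool coordinates, whose origin is the TCP and whose axes are the flange's). Camera axes: x right, y down, z forward; pixel columns grow to the right and rows downward; lengths in m; the calibration is good to about 2 mm. A picture is of the moment at which its call begins: read the wrist's pose just before it.
- arm.sign_off(): hands the job in; it is judged then, once.
The state is a dict: "clock": time; "joints": joint angles; "dq": joint speeds; "joint_efforts": joint torques, N m; "position": TCP position; "ee_rot": TCP orientation; "force": force on the tool from outside, world axes, zero at the start; "ft_torque": the same for the moment, N m; "width": opening from 0.0 (shut) to 1.0 (fully open); "gripper_force": force on a finger pad.
Only numpy, scipy, OpenCV 4.12 (cv2) and the standard library are available. Lean on these libraries where they do the work, as an engineer would, in place of code of your own. Each camera call takes 0.05 s, during which the arm holds its last target. There are 200 camera calls.

## Working session

There is one attempt and no reset: what is moved stays moved. The work goes in short steps, Python scripts to look and compute and a tool call to move; the robot and the scene stay as the last step left them, time stands still between calls to the robot, and variables do not carry over. Pictures are saved under pics/ and viewed, at most 10 in all, crops included, and the job is handed in when it is done.

Besides the shell and the picture viewer there is one more tool, called after ">>>" as name(argument=value, ...), one argument or row to a line, values as JSON. arm_command: Moves the arm, as the interface text tells. Its arguments: {"type":"object","properties":{"targets":{"type":"array","items":{"type":"array","items":{"type":"array","items":{"type":"number"}}}},"jaw":{"type":"number"},"newtons":{"type":"number"}},"required":["targets"]}

```bash
ls; mkdir -p pics; cat > h.py <<'E'
import numpy as np, cv2, pickle
from scipy.spatial.transform import Rotation as R
from cell import arm
def grab(n,f):
    s=arm.observe(); im=arm.get_image(n); im['state']=s
    if 'T_tool_cam' in im:
        T=np.eye(4);T[:3,:3]=R.from_rotvec(s['ee_rot']).as_matrix() if np.size(s['ee_rot'])==3 else s['ee_rot'];T[:3,3]=s['position']
        C=T@np.array(im['T_tool_cam']); im['C']=C
    else:
        C=np.eye(4); r=np.array(im['rotation']); C[:3,:3]=r if r.shape==(3,3) else R.from_rotvec(r).as_matrix(); C[:3,3]=im['xyz']; im['C']=C
    cv2.imwrite(f'pics/{f}.png',im['pixels'][:,:,::-1]); pickle.dump(im,open(f'pics/{f}.pkl','wb')); return im
def load(f): return pickle.load(open(f'pics/{f}.pkl','rb'))
def K(im): return np.array([[im['fx'],0,im['cx']],[0,im['fy'],im['cy']],[0,0,1.]])
def ray(im,p):
    u=cv2.undistortPoints(np.float64(p).reshape(-1,1,2),K(im),np.float64(im['dist'])).reshape(-1,2)
    return np.c_[u,np.ones(len(u))]@im['C'][:3,:3].T, im['C'][:3,3]
def plane(im,p,z):
    d,o=ray(im,p); return o+d*((z-o[2])/d[:,2])[:,None]
def dep(im,p):
    d,o=ray(im,p); q=np.int32(np.round(np.float64(p).reshape(-1,2))); return o+d*im['z_map'][q[:,1],q[:,0]][:,None]
def proj(im,X):
    Ci=np.linalg.inv(im['C']); return cv2.projectPoints(np.float64(X).reshape(-1,1,3),cv2.Rodrigues(Ci[:3,:3])[0],Ci[:3,3],K(im),np.float64(im['dist']))[0].reshape(-1,2)
def tri(a,p,b,q):
    d1,o1=ray(a,p);d2,o2=ray(b,q);d1=d1[0];d2=d2[0]
    t=np.linalg.lstsq(np.c_[d1,-d2],o2-o1,rcond=None)[0]; x=o1+t[0]*d1;y=o2+t[1]*d2
    return (x+y)/2,np.linalg.norm(x-y)
def rel(pt):
    "world point -> shift in tool axes from present pose"
    s=arm.observe();r=np.array(s['ee_rot']); M=R.from_rotvec(r).as_matrix() if r.size==3 else r
    return M.T@(np.array(pt)-s['position'])
E
python3 - <<'E'
from h import *
print(arm.observe())
for n in ('scene','top','wrist'):
    im=grab(n,n+'0'); print(n,im['C'].round(3).tolist(),im['fx'],im['dist'])
E
```

```text
pics
{'clock': 0.0, 'joints': array([ 1.11737875,  0.43521375,  0.02494678,  1.57407326, -0.01157181,
        1.13398644, -0.07509958]), 'dq': array([-1.32772678e-04,  9.30231897e-05,  3.44695788e-04, -1.89951781e-03,
        1.71976262e-03,  4.74189515e-04,  1.12136943e-04]), 'joint_efforts': array([ 5.69893837e-04, -6.67838860e+01,  9.85093117e-01, -3.14455998e+01,
       -6.07313938e-02,  4.30686632e-02,  2.27439900e-04]), 'position': array([ 0.21458647, -0.58651096,  0.2449596 ]), 'ee_rot': array([-3.09193929e+00, -5.47931751e-01,  6.57162844e-04]), 'force': array([-0.33904103,  0.62564676, -0.44688923]), 'ft_torque': array([-0.01562063, -0.0188153 , -0.06753641]), 'gripper_force': 0.0, 'width': 1.000375267169927}
scene [[0.434, 0.681, -0.59, 1.194], [0.901, -0.32, 0.294, -0.467], [0.012, -0.659, -0.752, 1.007], [0.0, 0.0, 0.0, 1.0]] 507.5581583850036 [-0.11338506  0.          0.          0.          0.        ]
top [[0.005, -0.997, 0.082, 0.44], [-1.0, -0.007, -0.022, -0.134], [0.022, -0.081, -0.996, 1.391], [0.0, 0.0, 0.0, 1.0]] 555.258408800053 [-0.17471189  0.          0.          0.          0.        ]
wrist [[0.343, -0.906, -0.247, 0.281], [-0.939, -0.332, -0.088, -0.562], [-0.003, 0.262, -0.965, 0.383], [0.0, 0.0, 0.0, 1.0]] 335.2597233697854 [0.00585195 0.         0.         0.         0.        ]
```

View pics/scene0.png

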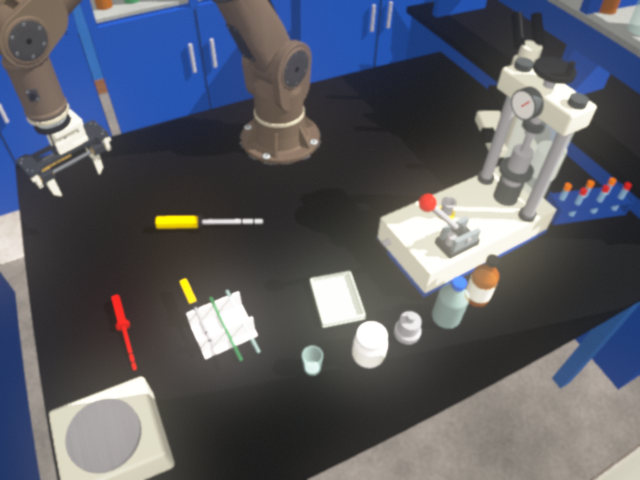

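View pics/top0.png

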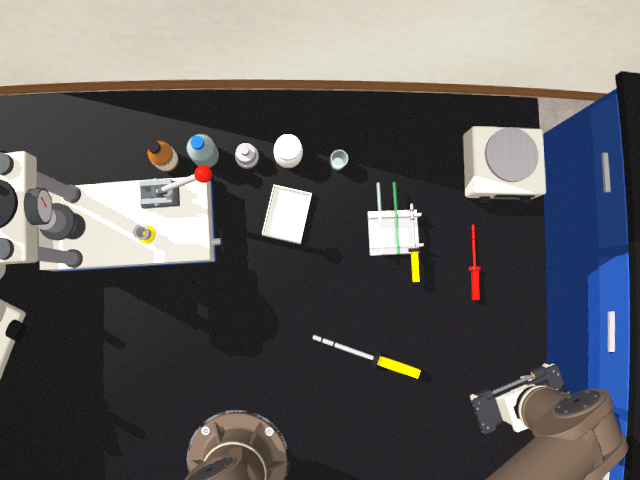

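The scene view shows three things that could be taken for the dipstick:
- small yellow handle in the rest: scene (188,291), top (416,267)
- larger yellow-handled tool lying on the bench: scene (177,222), top (399,367)
- red one: scene (122,320), top (475,265)

The description points to the small yellow one in the rest. The knob is at top (203,173) and scene (428,202), the neck at top (146,233), and the tray at top (287,214).

```bash
cat > m1.py <<'E'
from h import *
S,T=load('scene0'),load('top0')
def blob(im,lo,hi,box):
    x0,y0,x1,y1=box; h=cv2.cvtColor(im['pixels'],cv2.COLOR_RGB2HSV); m=cv2.inRange(h,np.array(lo),np.array(hi)); k=np.zeros_like(m); k[y0:y1,x0:x1]=m[y0:y1,x0:x1]
    c=max(cv2.findContours(k,cv2.RETR_EXTERNAL,cv2.CHAIN_APPROX_NONE)[0],key=cv2.contourArea); return c
red=([0,150,80],[8,255,255]); yel=([22,130,90],[34,255,255])
a=blob(S,*red,(410,185,450,220)); b=blob(T,*red,(185,155,225,195))
ca,cb=cv2.minEnclosingCircle(a),cv2.minEnclosingCircle(b); print('knob px',ca,cb)
kn,e=tri(S,ca[0],T,cb[0]); print('knob',kn.round(4),e)
# dipstick handle
a=blob(S,*yel,(170,270,205,310)); b=blob(T,*yel,(400,240,430,295))
ra,rb=cv2.minAreaRect(a),cv2.minAreaRect(b); print('handle',ra,rb)
hc,e=tri(S,ra[0],T,rb[0]); print('handle c',hc.round(4),e)
bp=cv2.boxPoints(rb); print('top corners z=.058',plane(T,bp,.058).round(4).tolist())
a=blob(T,*yel,(350,340,430,385)); r=cv2.minAreaRect(a); print('other yellow',r, plane(T,cv2.boxPoints(r),.02).round(3).tolist())
# neck ring
a=blob(S,*yel,(440,195,470,225)); b=blob(T,*yel,(125,215,170,250)); print('ring px',cv2.minEnclosingCircle(a),cv2.minEnclosingCircle(b), plane(T,cv2.minEnclosingCircle(b)[0],.095).round(4))
for n,im in (('S',S),('T',T)):
    v,u=np.mgrid[0:480,0:640]; p=np.c_[u.ravel(),v.ravel()]; P=dep(im,p).reshape(480,640,3); im['P']=P
# press edge via depth: deck z~.09
P=T['P'];m=(abs(P[...,2]-.09)<.012); m[:, :30]=0; m[:,300:]=0
c=max(cv2.findContours(np.uint8(m)*255,cv2.RETR_EXTERNAL,cv2.CHAIN_APPROX_NONE)[0],key=cv2.contourArea); print('deck',cv2.minAreaRect(c),plane(T,cv2.boxPoints(cv2.minAreaRect(c)),.09).round(3).tolist())
q=P[190:262,100:212].reshape(-1,3); q=q[(q[:,2]>.128)&(q[:,2]<.145)]; print('neck rim pts',len(q),q.mean(0),q.min(0),q.max(0))
# tray
h=cv2.cvtColor(T['pixels'],cv2.COLOR_RGB2HSV); m=cv2.inRange(h,np.array([0,0,120]),np.array([180,70,255])); 
for nm,b,z in (('tray',(255,175,320,255),.018),('rest',(360,195,425,262),.053)):
    k=np.zeros_like(m);k[b[1]:b[3],b[0]:b[2]]=m[b[1]:b[3],b[0]:b[2]]; c=max(cv2.findContours(k,0,1)[0],key=cv2.contourArea); r=cv2.minAreaRect(c); print(nm,r,plane(T,[r[0]],z).round(3),plane(T,cv2.boxPoints(r),z).round(3).tolist())
E
python3 m1.py
python3 - <<'E'
from h import *
T=load('top0')['pixels'][:,:,::-1];S=load('scene0')['pixels'][:,:,::-1]
a=cv2.resize(T[190:300,355:435],None,fx=4,fy=4,interpolation=2);b=cv2.resize(S[265:365,160:270],None,fx=4,fy=4,interpolation=2)
o=np.zeros((440,790,3),np.uint8);o[:440,:320]=a;o[:400,330:770]=b;cv2.imwrite('pics/crop1.png',o)
E
```

```text
knob px ((427.64764404296875, 201.6879119873047), 8.509485244750977) ((202.8006134033203, 173.7699432373047), 9.226335525512695)
knob [0.6627 0.0467 0.2996] 0.0013934907104960123
handle ((187.25341796875, 290.1575012207031), (26.483386993408203, 9.434707641601562), 65.55604553222656) ((414.705810546875, 266.41021728515625), (31.062271118164062, 8.094059944152832), 86.98721313476562)
handle c [ 0.4879 -0.4319  0.0607] 0.00173059093738863
top corners z=.058 [[0.5254, -0.42, 0.058], [0.5266, -0.44, 0.058], [0.4511, -0.4435, 0.058], [0.4501, -0.4235, 0.058]]
other yellow ((398.5500183105469, 366.8500061035156), (43.955657958984375, 10.75174331665039), 18.43494987487793) [[0.245, -0.343, 0.02], [0.271, -0.351, 0.02], [0.235, -0.456, 0.02], [0.209, -0.448, 0.02]]
ring px ((452.0, 214.5), 2.6926822662353516) ((146.0, 234.0), 9.219644546508789) [[0.5594 0.2123 0.095 ]]
deck ((122.92436981201172, 222.82745361328125), (84.17981719970703, 172.80201721191406), 86.3086166381836) [[0.676, 0.504, 0.09], [0.701, 0.072, 0.09], [0.501, 0.055, 0.09], [0.47, 0.479, 0.09]]
neck rim pts 338 [0.60152826 0.19217925 0.1375391 ] [0.54381754 0.14199406 0.12835653] [0.65764591 0.23245697 0.14497194]
tray ((286.2976379394531, 213.59036254882812), (40.55665969848633, 52.61284255981445), 12.804265975952148) [[ 0.62  -0.119  0.018]] [[0.566, -0.056, 0.018], [0.696, -0.083, 0.018], [0.674, -0.182, 0.018], [0.545, -0.154, 0.018]]
rest ((381.4584655761719, 224.75230407714844), (59.90761947631836, 27.90142059326172), 86.8201675415039) [[ 0.59  -0.351  0.053]] [[0.661, -0.313, 0.053], [0.666, -0.383, 0.053], [0.519, -0.389, 0.053], [0.515, -0.321, 0.053]]
```

View pics/crop1.png

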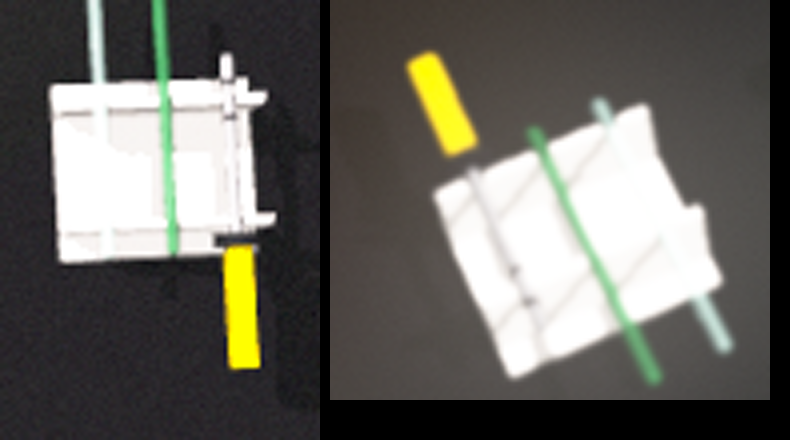

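The crop shows the small yellow handle, black collar and steel rod with two black rings near its tip, lying in the rest's robot-right notch (grip near top (416,266), scene (188,291)). That is the dipstick. The large yellow one on the bench and the red one are decoys.

Next I'll add a helper that gives shift and turn per row, then move above the press.

```bash
cat >> h.py <<'E'
def tw(pos,M,n,frm=None):
    "constant row (shift,turn) repeated n times from present (or frm) pose to pos,M"
    if frm is None:
        s=arm.observe(); p0=np.array(s['position']); M0=R.from_rotvec(s['ee_rot']).as_matrix()
    else: p0,M0=frm
    r=R.from_matrix(M0.T@M).as_rotvec(); w=r/n; A=sum(R.from_rotvec(w*k).as_matrix() for k in range(n))
    v=np.linalg.solve(A,M0.T@(np.array(pos)-p0)); print('row x%d'%n,v.round(4).tolist(),w.round(4).tolist(),'mm %.1f deg %.1f'%(1e3*np.linalg.norm(v),np.degrees(np.linalg.norm(w))))
    return M
def axes(z,x):
    z=np.array(z,float);z/=np.linalg.norm(z);x=np.array(x,float);x-=z*(x@z);x/=np.linalg.norm(x);return np.c_[x,np.cross(z,x),z]
E
python3 - <<'E'
from h import *
a=.07
tw([.60,.08,.42],axes([0,0,-1],[-np.sin(a),np.cos(a),0]),20)
E
```

```text
row x20 [0.0412, -0.0034, -0.0087] [-0.0001, -0.0, -0.0645] mm 42.2 deg 3.7
```

>>> arm_command(
  targets=[
    [[0.0412,-0.0034,-0.0087,0,0,-0.0645],[0.0412,-0.0034,-0.0087,0,0,-0.0645],[0.0412,-0.0034,-0.0087,0,0,-0.0645],[0.0412,-0.0034,-0.0087,0,0,-0.0645],[0.0412,-0.0034,-0.0087,0,0,-0.0645],[0.0412,-0.0034,-0.0087,0,0,-0.0645],[0.0412,-0.0034,-0.0087,0,0,-0.0645],[0.0412,-0.0034,-0.0087,0,0,-0.0645],[0.0412,-0.0034,-0.0087,0,0,-0.0645],[0.0412,-0.0034,-0.0087,0,0,-0.0645]],
  ],
)

```text
clock: 1.4
position: [0.5199, -0.3169, 0.3326]
ee_rot: [-2.758, -1.503, 0.001]
force: [1.1, -0.2, -0.8]
width: 0.999
gripper_force: 0.0
```

>>> arm_command(
  targets=[
    [[0.0412,-0.0034,-0.0087,0,0,-0.0645],[0.0412,-0.0034,-0.0087,0,0,-0.0645],[0.0412,-0.0034,-0.0087,0,0,-0.0645],[0.0412,-0.0034,-0.0087,0,0,-0.0645],[0.0412,-0.0034,-0.0087,0,0,-0.0645],[0.0412,-0.0034,-0.0087,0,0,-0.0645],[0.0412,-0.0034,-0.0087,0,0,-0.0645],[0.0412,-0.0034,-0.0087,0,0,-0.0645],[0.0412,-0.0034,-0.0087,0,0,-0.0645],[0.0412,-0.0034,-0.0087,0,0,-0.0645]],
  ],
)

```text
clock: 2.65
position: [0.6009, 0.0812, 0.4196]
ee_rot: [-2.14, -2.3, 0.001]
force: [0.1, 0.6, 1.6]
width: 0.997
gripper_force: 0.0
```

```bash
python3 - <<'E'
from h import *
im=grab('wrist','w1');s=im['state'];print(s['clock'],s['position'],s['ee_rot'],s['joints'].round(2),s['force'])
E
```

```text
2.65 [0.60088121 0.08124223 0.41957777] [-2.13990674e+00 -2.29958136e+00  9.57407741e-04] [ 0.1   0.37 -0.48  1.29  0.17  1.53 -0.29] [0.14394627 0.55071676 1.57138659]
```

View pics/w1.png

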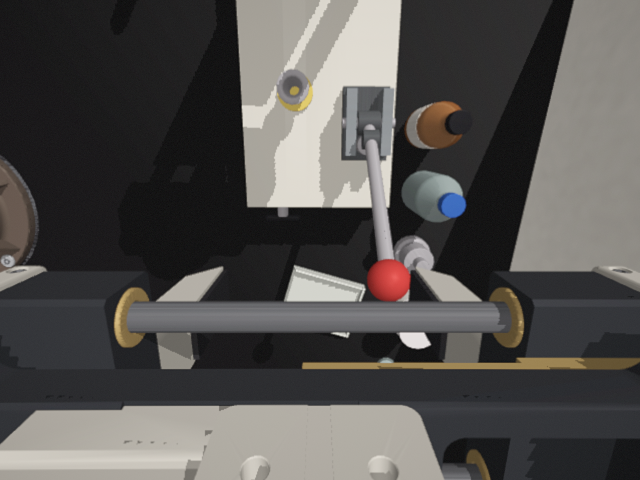

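The wrist view shows the knob at (388,280), the lever bar running up to the hinge at (369,125), the neck mouth at about (294,86) with its yellow foot ring, and the deck's -y edge at row 207.

```bash
cat > m2.py <<'E'
from h import *
W,T,S=load('w1'),load('top0'),load('scene0')
h=cv2.cvtColor(W['pixels'],cv2.COLOR_RGB2HSV)
m=cv2.inRange(h,np.array([0,150,60]),np.array([8,255,255])); m[:250]=0;m[310:]=0;m[:,:360]=0;m[:,420:]=0
c=max(cv2.findContours(m,0,1)[0],key=cv2.contourArea);k=cv2.minEnclosingCircle(c);print('knob px',k)
print('knob W/T',tri(W,k[0],T,(202.8,173.8)),'W/S',tri(W,k[0],S,(427.6,201.7)))
# neck rim: grey low-sat mid-value blob in crop
def rim(im,box,hi,lab):
    x0,y0,x1,y1=box;hh=cv2.cvtColor(im['pixels'],cv2.COLOR_RGB2HSV)[y0:y1,x0:x1]
    m=cv2.inRange(hh,np.array([0,0,60]),np.array([180,70,hi])); c=max(cv2.findContours(m,0,1)[0],key=cv2.contourArea)
    e=cv2.minAreaRect(c);cc=(e[0][0]+x0,e[0][1]+y0);print(lab,cc,e[1],cv2.contourArea(c));return cc
v,u=np.mgrid[60:125,265:330];P=dep(W,np.c_[u.ravel(),v.ravel()]).reshape(65,65,3)
mm=np.uint8(abs(P[...,2]-.135)<.008)*255;c=max(cv2.findContours(mm,0,1)[0],key=cv2.contourArea);e=cv2.minEnclosingCircle(c);print('rim depth W',e,plane(W,[(e[0][0]+265,e[0][1]+60)],.135).round(4),np.median(P[mm>0][:,2]))
v,u=np.mgrid[210:260,120:175];P=dep(T,np.c_[u.ravel(),v.ravel()]).reshape(50,55,3)
mt=np.uint8(abs(P[...,2]-.135)<.012)*255;c=max(cv2.findContours(mt,0,1)[0],key=cv2.contourArea);e2=cv2.minEnclosingCircle(c);print('rim depth T',e2,plane(T,[(e2[0][0]+120,e2[0][1]+210)],.135).round(4))
print('tri rim',tri(W,(e[0][0]+265,e[0][1]+60),T,(e2[0][0]+120,e2[0][1]+210)))
# deck edges in W
m=cv2.inRange(h,np.array([0,0,140]),np.array([40,110,255]));m[215:]=0;m[:,:225]=0;m[:,410:]=0
for y in (20,50,130,160,190):
    x=np.where(m[y]>0)[0];print(y,plane(W,[(x.min(),y),(x.max(),y)],.09).round(4).tolist())
for x in (260,290,310,330):
    y=np.where(m[:,x]>0)[0];print(x,plane(W,[(x,y.max())],.09).round(4).tolist())
C=W['pixels'][60:125,255:335,::-1];cv2.imwrite('pics/crop2.png',np.hstack([cv2.resize(C,(480,390)),]))
E
python3 m2.py
```

```text
knob px ((388.5, 279.5), 22.192440032958984)
knob W/T (array([0.6628503 , 0.04691644, 0.29434435]), np.float64(0.0009446084758901235)) W/S (array([0.66157018, 0.04843402, 0.29790699]), np.float64(0.00026786471349609693))
rim depth W ((28.0, 26.09722137451172), 18.34429359436035) [[0.5611 0.2153 0.135 ]] 0.13339482216340726
rim depth T ((20.66666603088379, 21.41666603088379), 8.090303421020508) [[0.5616 0.2144 0.135 ]]
tri rim (array([0.56133539, 0.21499285, 0.13432   ]), np.float64(0.0010328821304155815))
20 [[0.4861, 0.292, 0.09], [0.6832, 0.306, 0.09]]
50 [[0.4876, 0.2589, 0.09], [0.6864, 0.2731, 0.09]]
130 [[0.4951, 0.1636, 0.09], [0.6926, 0.1777, 0.09]]
160 [[0.4969, 0.1246, 0.09], [0.695, 0.1389, 0.09]]
190 [[0.5003, 0.084, 0.09], [0.6974, 0.0982, 0.09]]
260 [[0.5189, 0.0627, 0.09]]
290 [[0.5611, 0.0658, 0.09]]
310 [[0.5893, 0.0678, 0.09]]
330 [[0.6174, 0.0699, 0.09]]
```

View pics/crop2.png

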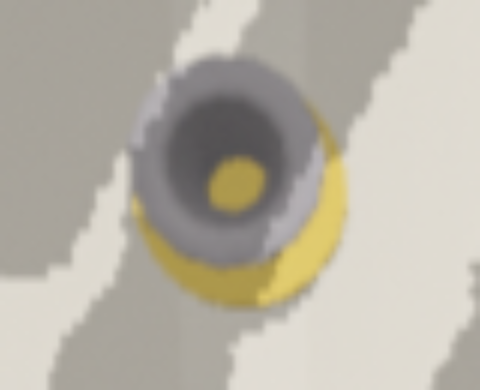

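Knob (0.6625, 0.0475, 0.296) and neck mouth (0.561, 0.2145, 0.135) agree across views and match the stated heights. The crop confirms the rim centre at about (293,87). The press yaw is 0.072. I'll grip the knob now.

>>> arm_command(
  targets=[
    [[-0.019,0.0295,0,0,0,0],[-0.019,0.0295,0,0,0,0],[0,0,0.03,0,0,0],[0,0,0.03,0,0,0],[0,0,0.03,0,0,0],[0,0,0.02,0,0,0],[0,0,0.013,0,0,0],[0,0,0,0,0,0]],
  ],
)

```text
clock: 3.7
position: [0.6622, 0.0459, 0.2958]
ee_rot: [-2.142, -2.297, 0.002]
force: [-0.2, -0.6, -0.2]
width: 1.0
gripper_force: 0.0
```

>>> arm_command(
  targets=[
    [[0,0,0,0,0,0],[0,0,0,0,0,0],[0,0,0,0,0,0],[0,0,0,0,0,0],[0,0,0,0,0,0],[0,0,0,0,0,0]],
  ],
  jaw=0.02,
  newtons=35,
)

```text
clock: 4.45
position: [0.6626, 0.0462, 0.2967]
ee_rot: [-2.142, -2.298, 0.0]
force: [-3.1, -0.2, 0.4]
width: 0.392
gripper_force: 2.4
```

```bash
python3 - <<'E'
from h import *
A=.8727;B=A-.09*np.arange(11)
print(np.c_[-.21*np.diff(np.cos(B)),-.21*np.diff(np.sin(B))].round(4).tolist())
print(np.c_[.21*np.diff(np.cos(B)),.21*np.diff(np.sin(B))][::-1].round(4).tolist())
E
```

```text
[[-0.0139, 0.0128], [-0.0127, 0.014], [-0.0114, 0.0151], [-0.01, 0.016], [-0.0085, 0.0169], [-0.007, 0.0176], [-0.0054, 0.0181], [-0.0037, 0.0185], [-0.002, 0.0188], [-0.0003, 0.0189]]
[[0.0003, -0.0189], [0.002, -0.0188], [0.0037, -0.0185], [0.0054, -0.0181], [0.007, -0.0176], [0.0085, -0.0169], [0.01, -0.016], [0.0114, -0.0151], [0.0127, -0.014], [0.0139, -0.0128]]
```

>>> arm_command(
  targets=[
    [[0,0,0,0,0,0],[0,0,0,0,0,0],[0,0,0,0,0,0],[-0.0139,0,0.0128,0,0,0],[-0.0127,0,0.014,0,0,0],[-0.0114,0,0.0151,0,0,0],[-0.01,0,0.016,0,0,0]],
  ],
)

```text
clock: 5.32
position: [0.6655, -0.0018, 0.2391]
ee_rot: [-2.142, -2.298, 0.0]
force: [-7.9, 1.2, 7.7]
width: 0.377
gripper_force: 35.0
```

>>> arm_command(
  targets=[
    [[-0.0085,0,0.0169,0,0,0],[-0.007,0,0.0176,0,0,0],[-0.0054,0,0.0181,0,0,0],[-0.0037,0,0.0185,0,0,0],[-0.002,0,0.0188,0,0,0],[-0.0003,0,0.0189,0,0,0],[0,0,0.003,0,0,0]],
  ],
)

```text
clock: 6.2
position: [0.6675, -0.0297, 0.1267]
ee_rot: [2.143, 2.296, -0.003]
force: [-9.0, -4.1, 16.3]
width: 0.372
gripper_force: 35.0
```

>>> arm_command(
  targets=[
    [[0,0,0.004,0,0,0],[0,0,0.002,0,0,0]],
  ],
)

```text
clock: 6.45
position: [0.6676, -0.0296, 0.1247]
ee_rot: [2.142, 2.295, -0.002]
force: [-20.1, -4.4, 39.5]
width: 0.372
gripper_force: 35.0
```

```bash
python3 - <<'E'
from h import *
im=grab('wrist','w2');s=im['state']
h=cv2.cvtColor(im['pixels'],cv2.COLOR_RGB2HSV)
m=cv2.inRange(h,np.array([0,150,50]),np.array([8,255,255]))
c=max(cv2.findContours(m,0,1)[0],key=cv2.contourArea);k=cv2.minEnclosingCircle(c);print(k,cv2.contourArea(c),proj(im,[s['position']]), s['position'],s['force'])
t=grab('top','t2');h=cv2.cvtColor(t['pixels'],cv2.COLOR_RGB2HSV)
sc=grab('scene','s2');
for n,i in (('t',t),('s',sc)):
    h=cv2.cvtColor(i['pixels'],cv2.COLOR_RGB2HSV);m=cv2.inRange(h,np.array([0,150,50]),np.array([8,255,255]));m[260:]=0;m[:130]=0
    for c in cv2.findContours(m,0,1)[0]:
        if cv2.contourArea(c)>8: print(n,cv2.minEnclosingCircle(c),cv2.contourArea(c))
print('TCP in scene',proj(sc,[s['position']]))
cv2.imwrite('pics/c3.png',np.hstack([im['pixels'][180:420,200:500,::-1],cv2.resize(sc['pixels'][130:290,340:540,::-1],(300,240))]))
E
```

```text
((318.03204345703125, 297.0), 39.0833625793457) 1679.0 [[317.71722926 307.3057364 ]] [ 0.66760827 -0.0296249   0.12471476] [-20.12646113  -4.37257527  39.46591988]
t ((473.5, 241.5), 17.564268112182617) 80.0
s ((606.0, 189.0), 2.2361679077148438) 9.0
s ((582.5, 190.5), 3.5356338024139404) 18.0
s ((628.0, 184.6999969482422), 3.448286294937134) 29.0
TCP in scene [[385.22402735 270.14451305]]
```

View pics/c3.png

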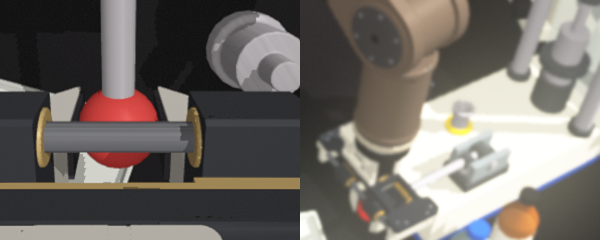

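The bottom stop is reached: the crop shows the lever level with the knob between the fingers, and force rose to 39 N over the last 6 mm. Now I'll ease it back up slowly.

>>> arm_command(
  targets=[
    [[0,0,-0.005,0,0,0],[0,0,-0.004,0,0,0],[0.0001,0,-0.0047,0,0,0],[0.0001,0,-0.0047,0,0,0],[0.0001,0,-0.0047,0,0,0],[0,0,-0.0048,0,0,0],[0.0005,0,-0.0047,0,0,0],[0.0005,0,-0.0047,0,0,0],[0.0005,0,-0.0047,0,0,0],[0.0005,0,-0.0047,0,0,0]],
  ],
)

```text
clock: 7.85
position: [0.6672, -0.0265, 0.1683]
ee_rot: [-2.143, -2.297, 0.001]
force: [-6.8, -0.1, 7.1]
width: 0.379
gripper_force: 35.0
```

>>> arm_command(
  targets=[
    [[0.0009,0,-0.0046,0,0,0],[0.0009,0,-0.0046,0,0,0],[0.0009,0,-0.0046,0,0,0],[0.001,0,-0.0047,0,0,0],[0.0013,0,-0.0045,0,0,0],[0.0013,0,-0.0045,0,0,0],[0.0014,0,-0.0045,0,0,0],[0.0014,0,-0.0046,0,0,0]],
  ],
)

```text
clock: 8.85
position: [0.6665, -0.0164, 0.2047]
ee_rot: [-2.141, -2.298, 0.0]
force: [-6.4, 1.9, 4.7]
width: 0.374
gripper_force: 35.0
```

>>> arm_command(
  targets=[
    [[0.0017,0,-0.0044,0,0,0],[0.0017,0,-0.0044,0,0,0],[0.0018,0,-0.0044,0,0,0],[0.0018,0,-0.0044,0,0,0],[0.0021,0,-0.0042,0,0,0],[0.0021,0,-0.0042,0,0,0],[0.0021,0,-0.0042,0,0,0],[0.0022,0,-0.0043,0,0,0]],
  ],
)

```text
clock: 9.85
position: [0.6654, -0.0002, 0.2389]
ee_rot: [-2.14, -2.298, -0.001]
force: [-4.9, 3.5, 1.7]
width: 0.375
gripper_force: 35.0
```

>>> arm_command(
  targets=[
    [[0.0025,0,-0.004,0,0,0],[0.0025,0,-0.004,0,0,0],[0.0025,0,-0.004,0,0,0],[0.0025,0,-0.004,0,0,0],[0.0028,0,-0.0038,0,0,0],[0.0028,0,-0.0038,0,0,0],[0.0029,0,-0.0038,0,0,0],[0.0029,0,-0.0037,0,0,0]],
  ],
)

```text
clock: 10.85
position: [0.6638, 0.0218, 0.2696]
ee_rot: [-2.139, -2.298, -0.001]
force: [-4.4, 4.9, -1.3]
width: 0.374
gripper_force: 35.0
```

>>> arm_command(
  targets=[
    [[0.0031,0,-0.0035,0,0,0],[0.0032,0,-0.0035,0,0,0],[0.0032,0,-0.0035,0,0,0],[0.0032,0,-0.0035,0,0,0],[0.0034,0,-0.0032,0,0,0],[0.0035,0,-0.0032,0,0,0],[0.0035,0,-0.0032,0,0,0],[0.0035,0,-0.0032,0,0,0],[0,0,0,0,0,0]],
  ],
)

```text
clock: 11.98
position: [0.6621, 0.0453, 0.2933]
ee_rot: [-2.142, -2.296, 0.006]
force: [4.7, 0.9, -24.2]
width: 0.376
gripper_force: 35.0
```

```bash
python3 - <<'E'
from h import *
im=grab('wrist','w3');s=im['state'];p=s['position']
h=cv2.cvtColor(im['pixels'],cv2.COLOR_RGB2HSV);m=cv2.inRange(h,np.array([0,150,50]),np.array([8,255,255]))
c=max(cv2.findContours(m,0,1)[0],key=cv2.contourArea);k=cv2.minEnclosingCircle(c)
print(p,s['force'],'knob now',k,'initial knob projects to',proj(im,[[.6625,.0475,.296],[.6625,.0475,.280]]),'TCP',proj(im,[p]))
E
```

```text
[0.66207124 0.04525583 0.29325622] [  4.67634774   0.86586974 -24.16133371] knob now ((318.5, 297.0), 39.55070114135742) initial knob projects to [[318.9640816  305.66504519]
 [319.12956124 290.42448972]] TCP [[317.70073067 307.29966944]]
```

The lever is back on its top stop: force reversed to -24 N. I'll relax slightly and release.

>>> arm_command(
  targets=[
    [[0,0,0.001,0,0,0],[-0.0005,0,0.001,0,0,0],[0,0,0,0,0,0]],
  ],
)

```text
clock: 12.4
position: [0.6621, 0.0454, 0.2934]
ee_rot: [-2.142, -2.297, 0.003]
force: [3.3, 0.3, -26.6]
width: 0.378
gripper_force: 35.0
```

>>> arm_command(
  targets=[
    [[0,0,0,0,0,0],[0,0,0,0,0,0],[0,0,0,0,0,0],[0,0,-0.02,0,0,0],[0,0,-0.04,0,0,0],[0,0,-0.04,0,0,0]],
  ],
  jaw=0.0918,
)

```text
clock: 13.15
position: [0.6627, 0.046, 0.3971]
ee_rot: [2.142, 2.297, 0.002]
force: [-0.4, -0.4, 0.8]
width: 0.971
gripper_force: 0.0
```

```bash
python3 - <<'E'
from h import *
im=grab('wrist','w4');s=im['state']
h=cv2.cvtColor(im['pixels'],cv2.COLOR_RGB2HSV);m=cv2.inRange(h,np.array([0,150,50]),np.array([8,255,255]));m[330:]=0
c=max(cv2.findContours(m,0,1)[0],key=cv2.contourArea);k=cv2.minEnclosingCircle(c)
print(s['position'],s['width'],s['joints'].round(2),k,'expected up',proj(im,[[.6625,.0475,.296]]))
# pick pose: d forward tilt
d=np.radians(40); a=.046
f=np.array([np.cos(a),np.sin(a),0]);u=np.array([0,0,1.])
M=axes(np.sin(d)*f-np.cos(d)*u, f)
print(M.round(3))
# look pose: 0.12 back along tool z from grip
g=np.array([.487,-.432,.05]); tw(g-.16*M[:,2],M,24)
E
```

```text
[0.66267858 0.04595798 0.39709883] 0.9709156698907088 [ 0.11  0.48 -0.45  1.18  0.2   1.53 -0.23] ((317.9288024902344, 241.53973388671875), 24.62238311767578) expected up [[317.96570533 241.58910458]]
[[ 0.765  0.046  0.642]
 [ 0.035 -0.999  0.03 ]
 [ 0.643  0.    -0.766]]
row x24 [-0.0278, 0.0023, 0.001] [-0.0228, 0.0222, 0.0635] mm 27.9 deg 4.1
```

The lever knob is back where it started, at the projected pixel. Going to the dipstick.

>>> arm_command(
  targets=[
    [[-0.0278,0.0023,0.001,-0.0228,0.0222,0.0635],[-0.0278,0.0023,0.001,-0.0228,0.0222,0.0635],[-0.0278,0.0023,0.001,-0.0228,0.0222,0.0635],[-0.0278,0.0023,0.001,-0.0228,0.0222,0.0635],[-0.0278,0.0023,0.001,-0.0228,0.0222,0.0635],[-0.0278,0.0023,0.001,-0.0228,0.0222,0.0635],[-0.0278,0.0023,0.001,-0.0228,0.0222,0.0635],[-0.0278,0.0023,0.001,-0.0228,0.0222,0.0635],[-0.0278,0.0023,0.001,-0.0228,0.0222,0.0635],[-0.0278,0.0023,0.001,-0.0228,0.0222,0.0635]],
  ],
  jaw=0.06,
)

```text
clock: 14.45
position: [0.6297, -0.2243, 0.3554]
ee_rot: [-2.72, -1.483, -0.492]
force: [-1.1, 0.6, -0.5]
width: 0.651
gripper_force: 0.0
```

```bash
python3 - <<'E'
from h import *
s=arm.observe(); print(s['position'],s['joints'].round(2))
d=np.radians(40); a=.046
f=np.array([np.cos(a),np.sin(a),0]);u=np.array([0,0,1.]);M=axes(np.sin(d)*f-np.cos(d)*u, f);g=np.array([.487,-.432,.05]); tw(g-.16*M[:,2],M,14)
E
```

```text
[ 0.62966181 -0.22429861  0.35541845] [ 0.64  0.37 -0.35  1.46 -0.12  1.12 -0.21]
row x14 [-0.0275, 0.0024, 0.0008] [-0.0229, 0.0227, 0.0634] mm 27.6 deg 4.1
```

>>> arm_command(
  targets=[
    [[-0.0275,0.0024,0.0008,-0.0229,0.0227,0.0634],[-0.0275,0.0024,0.0008,-0.0229,0.0227,0.0634],[-0.0275,0.0024,0.0008,-0.0229,0.0227,0.0634],[-0.0275,0.0024,0.0008,-0.0229,0.0227,0.0634],[-0.0275,0.0024,0.0008,-0.0229,0.0227,0.0634],[-0.0275,0.0024,0.0008,-0.0229,0.0227,0.0634],[-0.0275,0.0024,0.0008,-0.0229,0.0227,0.0634]],
  ],
)

```text
clock: 15.32
position: [0.5239, -0.3668, 0.2824]
ee_rot: [-2.919, -0.8, -0.805]
force: [0.4, -0.2, -0.2]
width: 0.653
gripper_force: 0.0
```

>>> arm_command(
  targets=[
    [[-0.0275,0.0024,0.0008,-0.0229,0.0227,0.0634],[-0.0275,0.0024,0.0008,-0.0229,0.0227,0.0634],[-0.0275,0.0024,0.0008,-0.0229,0.0227,0.0634],[-0.0275,0.0024,0.0008,-0.0229,0.0227,0.0634],[-0.0275,0.0024,0.0008,-0.0229,0.0227,0.0634],[-0.0275,0.0024,0.0008,-0.0229,0.0227,0.0634],[-0.0275,0.0024,0.0008,-0.0229,0.0227,0.0634],[0,0,0,0,0,0]],
  ],
)

```text
clock: 16.32
position: [0.3823, -0.4378, 0.1706]
ee_rot: [-2.939, -0.065, -1.062]
force: [0.5, -0.7, -0.5]
width: 0.652
gripper_force: 0.0
```

```bash
python3 - <<'E'
from h import *
im=grab('wrist','w5');s=im['state'];T=load('top0')
print(s['clock'],s['position'],s['joints'].round(2),'grip proj',proj(im,[[.487,-.432,.05]]))
h=cv2.cvtColor(im['pixels'],cv2.COLOR_RGB2HSV);m=cv2.inRange(h,np.array([22,130,60]),np.array([34,255,255]))
for c in cv2.findContours(m,0,1)[0]:
    if cv2.contourArea(c)>150: print(cv2.minAreaRect(c),cv2.contourArea(c))
E
```

```text
16.325 [ 0.38225593 -0.43783147  0.17063617] [ 1.46  0.44 -0.43  2.08 -0.95  0.55  0.37] grip proj [[318.49981187 219.49314356]]
((320.5, 234.0), (54.0, 19.0), 90.0) 184.0
```

View pics/w5.png

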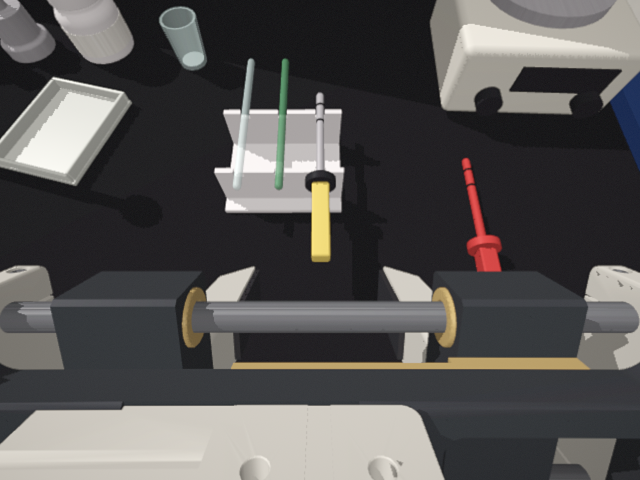

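The wrist view shows the dipstick: tip at (320,96), black collar at (320,181), yellow handle from (320,187) to (321,261). The red decoy is at (480,240) and the glass rods are at (243,120) and (282,125).

```bash
python3 - <<'E'
from h import *
im=load('w5');T=load('top0')
h=cv2.cvtColor(im['pixels'],cv2.COLOR_RGB2HSV);m=cv2.inRange(h,np.array([18,70,60]),np.array([36,255,255]));m[275:]=0
c=max(cv2.findContours(m,0,1)[0],key=cv2.contourArea);x,y,w,hh=cv2.boundingRect(c);print('handle',x,y,w,hh,cv2.fitLine(c,2,0,.01,.01).ravel())
r=cv2.minAreaRect(c);print(r,'handle centre',tri(im,r[0],T,(414.7,266.4)))
g=cv2.inRange(h,np.array([0,0,0]),np.array([180,255,50]));
v=im['pixels'][:,:,:].max(2)
# rear end top edge & front
for z in (.05,.058): print(z,plane(im,[(r[0][0],y+hh),(r[0][0],y),r[0],(320,181),(320,96)],z).round(4).tolist())
P=dep(im,[(320,200),(320,220),(321,240),(320,130)]);print('depth',P.round(4).tolist())
E
```

```text
handle 311 181 20 81 [8.8605480e-03 9.9996072e-01 3.2027225e+02 2.2162827e+02]
((320.5, 221.0), (80.0, 19.0), 90.0) handle centre (array([ 0.48854926, -0.43420684,  0.04463088]), np.float64(0.0009841561447346218))
0.05 [[0.4462, -0.4355, 0.05], [0.5285, -0.4321, 0.05], [0.4855, -0.4339, 0.05], [0.5285, -0.4316, 0.05], [0.6387, -0.4269, 0.05]]
0.058 [[0.4433, -0.4356, 0.058], [0.5231, -0.4323, 0.058], [0.4815, -0.434, 0.058], [0.5231, -0.4318, 0.058], [0.6301, -0.4272, 0.058]]
depth [[0.5034, -0.4326, 0.0568], [0.4831, -0.4335, 0.0567], [0.4642, -0.4352, 0.056], [0.5897, -0.429, 0.0515]]
```

```bash
python3 - <<'E'
from h import *
d=np.radians(40); a=.047
f=np.array([np.cos(a),np.sin(a),0]);u=np.array([0,0,1.]);M=axes(np.sin(d)*f-np.cos(d)*u, f);g=np.array([.486,-.434,.05]); tw(g,M,8)
E
```

```text
row x8 [0.0, 0.0001, 0.0199] [-0.0, 0.0004, 0.0001] mm 19.9 deg 0.0
```

>>> arm_command(
  targets=[
    [[0,0,0.03,0,0.003,0],[0,0.001,0.03,0,0,0],[0,0,0.03,0,0,0],[0,0,0.03,0,0,0],[0,0,0.02,0,0,0],[0,0,0.013,0,0,0],[0,0,0.006,0,0,0],[0,0,0,0,0,0]],
  ],
)

```text
clock: 17.38
position: [0.4867, -0.4332, 0.05]
ee_rot: [-2.936, -0.072, -1.069]
force: [0.3, -0.2, 0.8]
width: 0.655
gripper_force: 0.0
```

```bash
python3 - <<'E'
from h import *
s=arm.observe();print(s['position'],s['force'],rel([.486,-.434,.05]))
E
```

```text
[ 0.48670104 -0.43321532  0.04997823] [ 0.25233137 -0.22160874  0.75788379] [-0.00055195  0.00074954 -0.00049113]
```

>>> arm_command(
  targets=[
    [[0,0,0,0,0,0],[0,0,0,0,0,0],[0,0,0,0,0,0],[0,0,0,0,0,0],[0,0,0,0,0,0],[0,0,0,0,0,0],[0,0,0,0,0,0]],
  ],
  jaw=0.005,
  newtons=30,
)

```text
clock: 18.25
position: [0.4863, -0.4333, 0.0496]
ee_rot: [-2.936, -0.071, -1.068]
force: [-0.6, -0.4, -0.6]
width: 0.175
gripper_force: 29.9
```

>>> arm_command(
  targets=[
    [[0.0064,0,-0.0077,0,0,0],[0.0128,0,-0.0153,0,0,0],[0.0193,0,-0.023,0,0,0],[0.0257,0,-0.0306,0,0,0],[0,0,0,0,0,0]],
  ],
)

```text
clock: 18.88
position: [0.4879, -0.4334, 0.1538]
ee_rot: [-2.939, -0.077, -1.074]
force: [-0.6, 0.3, -1.6]
width: 0.173
gripper_force: 29.9
```

```bash
cat > plan.py <<'E'
from h import *
s=arm.observe(); print(s['position'],s['force'],s['width'],s['joints'].round(2))
M0=R.from_rotvec(s['ee_rot']).as_matrix(); u=np.array([0,0,1.]); a=.047
st=M0.T@np.array([np.cos(a),np.sin(a),0]); print('stick in tool',st.round(3))
for psi in (0,.3,.5,.7):
    b=np.arccos(st[2]); z=np.sin(b)*np.array([np.cos(psi),np.sin(psi),0])-np.cos(b)*u
    M1=axes(z,-u-st[2]*z); r=R.from_matrix(M0.T@M1).as_rotvec(); print(psi,'err',M1@st,'turn',r.round(3),np.linalg.norm(r))
    for k in (.25,.5,.75):
        M=M0@R.from_rotvec(r*k).as_matrix(); print('   ',k,'toolz',M[:,2].round(2),'stick',(M@st).round(2))
E
python3 plan.py
```

```text
[ 0.48787684 -0.43344319  0.15381859] [-0.60750188  0.2688677  -1.62521364] 0.1733937891539884 [ 1.23  0.52 -0.4   2.   -1.03  0.43  0.31]
stick in tool [0.765 0.003 0.645]
0 err [ 4.39525680e-06  3.22888895e-03 -9.99994787e-01] turn [-0.263 -0.049 -3.091] 3.102194533564299
    0.25 toolz [ 0.66 -0.04 -0.75] stick [ 0.83  0.53 -0.16]
    0.5 toolz [ 0.7  -0.07 -0.72] stick [ 0.48  0.72 -0.51]
    0.75 toolz [ 0.74 -0.05 -0.67] stick [ 0.13  0.5  -0.86]
0.3 err [-9.50002981e-04  3.08597432e-03 -9.99994787e-01] turn [ 0.252 -0.268  2.946] 2.969075169158887
    0.25 toolz [ 0.61  0.11 -0.79] stick [ 0.89 -0.42 -0.19]
    0.5 toolz [ 0.62  0.19 -0.76] stick [ 0.57 -0.62 -0.54]
    0.75 toolz [ 0.67  0.24 -0.71] stick [ 0.21 -0.45 -0.87]
0.5 err [-0.00154415  0.00283572 -0.99999479] turn [ 0.238 -0.457  2.781] 2.828740617698419
    0.25 toolz [ 0.57  0.12 -0.81] stick [ 0.9  -0.39 -0.22]
    0.5 toolz [ 0.55  0.24 -0.8 ] stick [ 0.59 -0.57 -0.57]
    0.75 toolz [ 0.59  0.34 -0.73] stick [ 0.24 -0.41 -0.88]
0.7 err [-0.00207675  0.00247242 -0.99999479] turn [ 0.224 -0.628  2.606] 2.6900271321400275
    0.25 toolz [ 0.53  0.12 -0.84] stick [ 0.9  -0.35 -0.25]
    0.5 toolz [ 0.47  0.28 -0.84] stick [ 0.62 -0.52 -0.59]
    0.75 toolz [ 0.49  0.42 -0.76] stick [ 0.26 -0.38 -0.89]
```

```bash
cat > plan.py <<'E'
from h import *
u=np.array([0,0,1.]); a=.047; d=np.radians(40)
f=np.array([np.cos(a),np.sin(a),0]); st=np.array([np.cos(d),0,np.sin(d)])
Mp=axes(np.sin(d)*f-np.cos(d)*u,f)
def ins(psi):
    b=np.arccos(st[2]); z=np.sin(b)*np.array([np.cos(psi),np.sin(psi),0])-np.cos(b)*u
    return axes(z,-u-st[2]*z)
psi=.4; Mi=ins(psi)
r=R.from_matrix(Mp.T@Mi).as_rotvec(); 
if r[2]>0: r=r*(1-2*np.pi/np.linalg.norm(r))
def Mk(k): return Mp@R.from_rotvec(r*k).as_matrix()
E
python3 - <<'E'
from plan import *
print(r)
for k in (0,.2,.4,.6,.8,1): print(k,Mk(k)[:,2].round(2),(Mk(k)@st).round(2))
tw([.42,-.10,.45],Mk(.4),14)
E
```

```text
[-0.29318348  0.42424431 -3.35110255]
0 [ 0.64  0.03 -0.77] [1.   0.05 0.  ]
0.2 [ 0.71  0.01 -0.7 ] [ 0.87  0.5  -0.03]
0.4 [ 0.77  0.05 -0.63] [ 0.56  0.78 -0.27]
0.6 [ 0.8   0.14 -0.59] [ 0.23  0.77 -0.6 ]
0.8 [ 0.77  0.24 -0.59] [ 0.01  0.46 -0.89]
1 [ 0.71  0.3  -0.64] [-0.  0. -1.]
row x14 [0.0259, -0.0128, -0.0185] [-0.0082, 0.012, -0.0953] mm 34.3 deg 5.5
```

>>> arm_command(
  targets=[
    [[0.0259,-0.0128,-0.0185,-0.0082,0.012,-0.0953],[0.0259,-0.0128,-0.0185,-0.0082,0.012,-0.0953],[0.0259,-0.0128,-0.0185,-0.0082,0.012,-0.0953],[0.0259,-0.0128,-0.0185,-0.0082,0.012,-0.0953],[0.0259,-0.0128,-0.0185,-0.0082,0.012,-0.0953],[0.0259,-0.0128,-0.0185,-0.0082,0.012,-0.0953],[0.0259,-0.0128,-0.0185,-0.0082,0.012,-0.0953]],
  ],
)

```text
clock: 19.75
position: [0.5024, -0.2938, 0.3412]
ee_rot: [2.513, 0.932, 1.059]
force: [0.6, 0.4, -0.4]
width: 0.169
gripper_force: 29.9
```

>>> arm_command(
  targets=[
    [[0.0259,-0.0128,-0.0185,-0.0082,0.012,-0.0953],[0.0259,-0.0128,-0.0185,-0.0082,0.012,-0.0953],[0.0259,-0.0128,-0.0185,-0.0082,0.012,-0.0953],[0.0259,-0.0128,-0.0185,-0.0082,0.012,-0.0953],[0.0259,-0.0128,-0.0185,-0.0082,0.012,-0.0953],[0.0259,-0.0128,-0.0185,-0.0082,0.012,-0.0953],[0.0259,-0.0128,-0.0185,-0.0082,0.012,-0.0953]],
  ],
)

```text
clock: 20.62
position: [0.4198, -0.0994, 0.4477]
ee_rot: [1.882, 1.579, 0.94]
force: [0.3, -0.6, -0.8]
width: 0.17
gripper_force: 29.9
```

```bash
python3 - <<'E'
from plan import *
s=arm.observe();print(s['position'],s['joints'].round(2),s['width'],s['force'])
tw([.47,.19,.46],Mk(1),20)
E
```

```text
[ 0.41976751 -0.09944281  0.44770727] [ 1.2  -0.42 -0.45  2.23 -1.08  0.89  1.1 ] 0.17035550500913954 [ 0.34415722 -0.58889359 -0.80868438]
row x20 [0.0105, 0.0132, 0.0044] [-0.0088, 0.0125, -0.1007] mm 17.4 deg 5.8
```

```bash
python3 - <<'E'
from plan import *
tw([.50,.18,.43],Mk(1),22)
E
```

```text
row x22 [0.009, 0.0112, 0.0058] [-0.008, 0.0114, -0.0915] mm 15.5 deg 5.3
```

>>> arm_command(
  targets=[
    [[0.009,0.0112,0.0058,-0.008,0.0114,-0.0915],[0.009,0.0112,0.0058,-0.008,0.0114,-0.0915],[0.009,0.0112,0.0058,-0.008,0.0114,-0.0915],[0.009,0.0112,0.0058,-0.008,0.0114,-0.0915],[0.009,0.0112,0.0058,-0.008,0.0114,-0.0915],[0.009,0.0112,0.0058,-0.008,0.0114,-0.0915]],
  ],
)

```text
clock: 21.38
position: [0.4844, -0.0426, 0.4798]
ee_rot: [1.282, 1.949, 0.786]
force: [0.8, -0.0, -1.0]
width: 0.172
gripper_force: 29.9
```

```bash
python3 - <<'E'
from plan import *
s=arm.observe();print(s['position'],s['joints'].round(2),s['width'])
tw([.50,.18,.43],Mk(1),16)
E
```

```text
[ 0.48441369 -0.04256198  0.47976371] [ 1.05 -0.37 -0.55  2.14 -1.09  0.76  1.48] 0.17214899719611634
row x16 [0.009, 0.0112, 0.0058] [-0.008, 0.0113, -0.0915] mm 15.5 deg 5.3
```

```bash
python3 - <<'E'
from plan import *
s=arm.observe();M0=R.from_rotvec(s['ee_rot']).as_matrix()
print('stick now',M0@st)
tw([.52,.17,.42],M0,8)
E
```

```text
stick now [ 0.28348212  0.79378941 -0.53808574]
row x8 [0.025, 0.0055, 0.0112] [0.0, 0.0, 0.0] mm 28.0 deg 0.0
```

>>> arm_command(
  targets=[
    [[0.025,0.0055,0.0112,0,0,0],[0.025,0.0055,0.0112,0,0,0],[0.025,0.0055,0.0112,0,0,0],[0.025,0.0055,0.0112,0,0,0],[0.025,0.0055,0.0112,0,0,0],[0.025,0.0055,0.0112,0,0,0]],
  ],
)

```text
clock: 22.12
position: [0.511, 0.1173, 0.4349]
ee_rot: [1.285, 1.948, 0.787]
force: [-0.2, 0.3, -0.9]
width: 0.168
gripper_force: 29.9
```

```bash
python3 - <<'E'
from plan import *
s=arm.observe();print(s['position'],s['joints'].round(2),s['width'])
for p in (0,.2,.4): print(p);tw([.51,.18,.42],ins(p),16)
E
```

```text
[0.51095621 0.11727695 0.43485739] [ 0.95 -0.43 -0.93  2.19 -1.07  0.43  1.13] 0.16832793386814132
0
row x16 [0.0031, 0.0028, 0.0008] [0.0087, -0.0018, -0.0764] mm 4.3 deg 4.4
0.2
row x16 [0.003, 0.0029, 0.0011] [0.0004, 0.0047, -0.0842] mm 4.3 deg 4.8
0.4
row x16 [0.0028, 0.0031, 0.0014] [-0.0081, 0.0113, -0.0917] mm 4.4 deg 5.3
```

>>> arm_command(
  targets=[
    [[0.003,0.0029,0.0011,0.0004,0.0047,-0.0842],[0.003,0.0029,0.0011,0.0004,0.0047,-0.0842],[0.003,0.0029,0.0011,0.0004,0.0047,-0.0842],[0.003,0.0029,0.0011,0.0004,0.0047,-0.0842],[0.003,0.0029,0.0011,0.0004,0.0047,-0.0842],[0.003,0.0029,0.0011,0.0004,0.0047,-0.0842],[0.003,0.0029,0.0011,0.0004,0.0047,-0.0842],[0.003,0.0029,0.0011,0.0004,0.0047,-0.0842]],
  ],
)

```text
clock: 23.12
position: [0.5168, 0.1496, 0.4357]
ee_rot: [0.535, 2.21, 0.459]
force: [0.1, -0.2, -1.2]
width: 0.174
gripper_force: 29.9
```

```bash
python3 - <<'E'
from plan import *
s=arm.observe();print(s['position'],s['joints'].round(2),s['width'])
for p in (0,.2,): print(p);tw([.53,.20,.40],ins(p),10)
E
```

```text
[0.51684749 0.1496261  0.43573039] [ 0.85 -0.36 -0.97  2.15 -0.81  0.37  1.51] 0.17352517710038734
0
row x10 [0.0033, 0.004, 0.0037] [0.0152, -0.0014, -0.0544] mm 6.4 deg 3.2
0.2
row x10 [0.003, 0.004, 0.004] [0.0003, 0.0037, -0.0671] mm 6.4 deg 3.9
```

Tracking well and the joints are relaxing. I'll continue to upright.

>>> arm_command(
  targets=[
    [[0.003,0.004,0.004,0.0003,0.0037,-0.0671],[0.003,0.004,0.004,0.0003,0.0037,-0.0671],[0.003,0.004,0.004,0.0003,0.0037,-0.0671],[0.003,0.004,0.004,0.0003,0.0037,-0.0671],[0.003,0.004,0.004,0.0003,0.0037,-0.0671],[0.003,0.004,0.004,0.0003,0.0037,-0.0671],[0.003,0.004,0.004,0.0003,0.0037,-0.0671],[0.003,0.004,0.004,0.0003,0.0037,-0.0671],[0.003,0.004,0.004,0.0003,0.0037,-0.0671],[0.003,0.004,0.004,0.0003,0.0037,-0.0671]],
  ],
)

```text
clock: 24.38
position: [0.5309, 0.2002, 0.4013]
ee_rot: [-0.227, 2.257, 0.105]
force: [-0.3, -0.3, -1.1]
width: 0.174
gripper_force: 29.9
```

```bash
python3 - <<'E'
from plan import *
im=grab('wrist','w6');s=im['state'];p=s['position'];M=R.from_rotvec(s['ee_rot']).as_matrix();print(p,s['joints'].round(2),s['width'],'stick',(M@st).round(4))
tip=p+.158*(M@st);print('tip',tip,'px: tip,collar,grip,mouth',proj(im,[tip,p+.048*(M@st),p,[.561,.2145,.135]]).round(0).tolist())
sc=grab('scene','s6');tp=grab('top','t6')
for i in(sc,tp): print(proj(i,[tip,p+.048*(M@st),p,[.561,.2145,.135]]).round(0).tolist())
cv2.imwrite('pics/c6.png',np.hstack([cv2.resize(im['pixels'][:,:,::-1],(480,360)),cv2.resize(sc['pixels'][130:250,390:490,::-1],(300,360))]))
E
```

```text
[0.53088207 0.2002374  0.40128656] [ 0.96 -0.28 -1.25  2.13 -0.47  0.25  1.77] 0.17382367004027316 stick [ 2.4e-03 -6.0e-04 -1.0e+00]
tip [0.53126892 0.20014267 0.24328706] px: tip,collar,grip,mouth [[318.0, 65.0], [317.0, 214.0], [317.0, 307.0], [327.0, 10.0]]
[[446.0, 162.0], [456.0, 123.0], [460.0, 105.0], [449.0, 202.0]]
[[133.0, 241.0], [117.0, 236.0], [109.0, 234.0], [141.0, 232.0]]
```

View pics/c6.png

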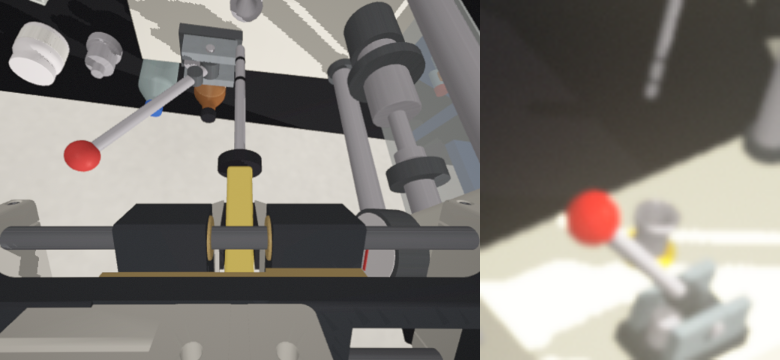

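The wrist view shows the stick upright: tip at about (320,60), collar about (320,210), neck just visible at (328,10). The scene view has the tip at (447,162), which matches the prediction. Now I'll move just above the mouth.

```bash
python3 - <<'E'
from plan import *
tw([.561,.2145,.325],ins(.2),8)
E
```

```text
row x8 [0.0047, 0.001, 0.0092] [-0.0, 0.0003, -0.0004] mm 10.4 deg 0.0
```

>>> arm_command(
  targets=[
    [[0.0047,0.001,0.0092,0,0.001,-0.001],[0.0047,0.001,0.0092,0,0.001,-0.001],[0.0047,0.001,0.0092,0,0,-0.001],[0.0047,0.001,0.0092,0,0,0],[0.0047,0.001,0.0092,0,0,0],[0.0047,0.001,0.0092,0,0,0],[0.0047,0.001,0.0092,0,0,0],[0.0047,0.001,0.0092,0,0,0],[0,0,0,0,0,0]],
  ],
)

```text
clock: 25.65
position: [0.5479, 0.2044, 0.3363]
ee_rot: [-0.221, 2.28, 0.099]
force: [0.8, -0.5, -0.4]
width: 0.174
gripper_force: 29.9
```

```bash
python3 - <<'E'
from plan import *
im=grab('wrist','w7');s=im['state'];p=s['position'];M=R.from_rotvec(s['ee_rot']).as_matrix();print(p,s['joints'].round(2),s['width'],'stick',(M@st).round(4))
tip=p+.158*(M@st);print('tip',tip);
X=[tip,p+.048*(M@st),p,[.561,.2145,.135]];print(proj(im,X).round(1).tolist())
sc=grab('scene','s7');tp=grab('top','t7')
for i in(sc,tp): print(proj(i,X).round(1).tolist())
q=proj(sc,[tip])[0].round().astype(int); c=sc['pixels'][q[1]-20:q[1]+30,q[0]-25:q[0]+25,::-1]
w=im['pixels'][20:140,260:380,::-1]
cv2.imwrite('pics/c7.png',np.hstack([cv2.resize(w,(480,480),interpolation=2),cv2.resize(c,(300,300),interpolation=2).copy() if 0 else cv2.copyMakeBorder(cv2.resize(c,(300,300),interpolation=2),0,180,0,0,0)])); print('scene crop origin',q-[25,20])
E
```

```text
[0.54790766 0.20436942 0.3362845 ] [ 0.6   0.1  -1.26  2.19  1.35  0.42 -0.01] 0.1741732826155747 stick [-0.0196 -0.0047 -0.9998]
tip [0.54481582 0.20362934 0.17831649]
[[317.5, 64.5], [317.4, 213.7], [317.3, 307.4], [327.7, 47.1]]
[[444.7, 185.8], [455.2, 150.7], [460.2, 133.7], [448.6, 201.6]]
[[139.9, 237.0], [125.1, 231.2], [117.7, 228.3], [140.6, 231.7]]
scene crop origin [420 166]
```

View pics/c7.png

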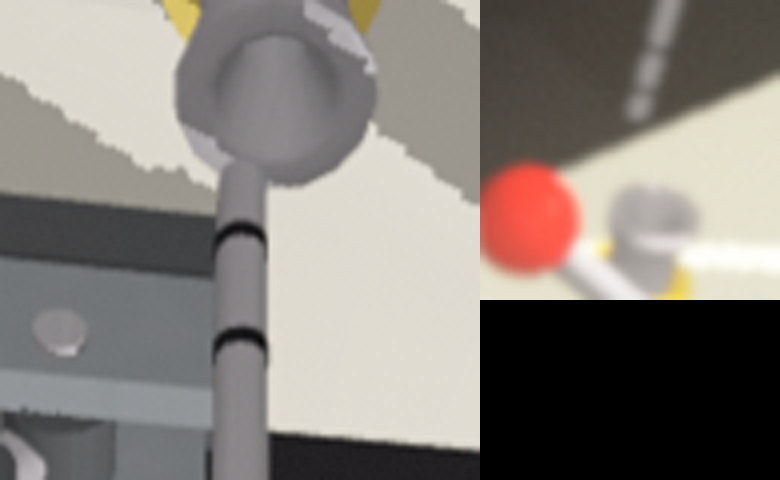

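The crop shows the tip at (320.5,61) and the mouth at about (329,44), with the tip about 17 mm short of the mouth. The arm has re-folded past a singular pose. I'll correct the tilt and centre using this relative view (mouth about 1.4 mm less along tool y).

```bash
python3 - <<'E'
from plan import *
s=arm.observe();M=R.from_rotvec(s['ee_rot']).as_matrix();print('y',M[:,1],'z',M[:,2],s['position'],s['joints'].round(3))
psi=np.arctan2(M[1,2],M[0,2]);print(psi)
tgt=np.array([.561,.2145,.330])-.0014*ins(.2)[:,1];print(tgt);
for q in (.1,.2,.3): tw(tgt,ins(q),6)
E
```

```text
y [-0.19143682  0.98150278 -0.00205942] z [ 0.74078196  0.1431084  -0.65632467] [0.54801139 0.20453421 0.33767417] [ 0.598  0.092 -1.258  2.192  1.349  0.418 -0.007]
0.19083473818628088
[0.56127814 0.21312791 0.33      ]
row x6 [-0.0006, 0.0011, 0.0027] [0.0115, -0.0029, 0.0103] mm 2.9 deg 0.9
row x6 [-0.0006, 0.001, 0.0027] [-0.0012, -0.003, -0.0005] mm 2.9 deg 0.2
row x6 [-0.0006, 0.0009, 0.0027] [-0.0138, -0.003, -0.0114] mm 2.9 deg 1.0
```

>>> arm_command(
  targets=[
    [[-0.0006,0.001,0.0027,-0.001,-0.003,-0.0005],[-0.0006,0.001,0.0027,-0.001,-0.003,-0.0005],[-0.0006,0.001,0.0027,-0.001,-0.003,-0.0005],[-0.0006,0.001,0.0027,-0.001,-0.003,-0.0005],[-0.0006,0.001,0.0027,-0.001,-0.003,-0.0005],[-0.0006,0.001,0.0027,-0.001,-0.003,-0.0005],[0,0,0,0,0,0]],
  ],
)

```text
clock: 26.68
position: [0.5612, 0.2134, 0.3292]
ee_rot: [-0.227, 2.26, 0.105]
force: [-0.6, -1.0, -1.5]
width: 0.171
gripper_force: 29.9
```

```bash
cat > chk.py <<'E'
from plan import *
import sys
def chk(tgt,psi,n):
    s=arm.observe();p=s['position'];M=R.from_rotvec(s['ee_rot']).as_matrix()
    print(s['clock'],p.round(4),s['joints'].round(3),'F',s['force'].round(1),'w',round(s['width'],3),'stick',(M@st).round(4),'tip',(p+.158*(M@st)).round(4))
    tw(tgt,ins(psi),n)
if __name__=='__main__': v=[float(x) for x in sys.argv[1:]]; chk(v[:3],v[3],int(v[4]))
E
python3 chk.py .5613 .2131 .33 .2 4
python3 - <<'E'
from plan import *
im=grab('wrist','w8');cv2.imwrite('pics/c8.png',cv2.resize(im['pixels'][10:130,260:380,::-1],(480,480),interpolation=2))
s=im['state'];p=s['position'];M=R.from_rotvec(s['ee_rot']).as_matrix();print(proj(im,[p+.158*(M@st),[.561,.2145,.135]]))
E
```

```text
26.675 [0.5612 0.2134 0.3292] [ 0.52   0.165 -1.237  2.193  1.503  0.492 -0.143] F [-0.6 -1.  -1.5] w 0.171 stick [-3.e-04 -5.e-04 -1.e+00] tip [0.5612 0.2133 0.1712]
row x4 [-0.0001, -0.0001, -0.0001] [-0.0001, -0.0001, 0.0] mm 0.2 deg 0.0
[[317.50497787  64.59054019]
 [319.32708188  28.4199499 ]]
```

View pics/c8.png

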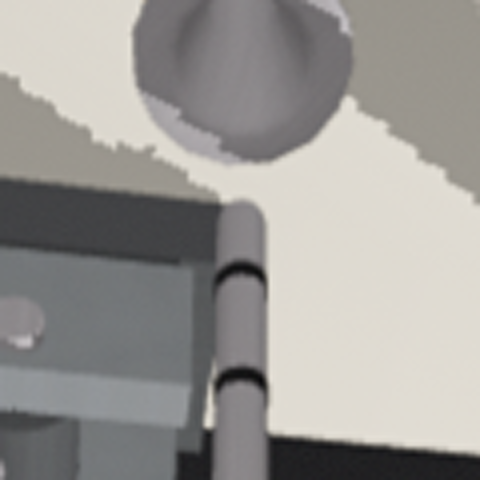

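Lateral alignment is right: rod at column 241.5 and rim centre at 243 in the crop. Next, a fore-aft check by prediction.

```bash
python3 - <<'E'
from plan import *
im=load('w8');s=im['state'];p=s['position'];M=R.from_rotvec(s['ee_rot']).as_matrix()
c=np.array([.561,.2135,.135]);t=np.linspace(0,2*np.pi,90)
ring=c+.02*np.c_[np.cos(t),np.sin(t),0*t];q=proj(im,ring);print('rim near edge row pred',q[:,1].max(),'obs 50.5; cols',q[:,0].min(),q[:,0].max(),'obs',260+133/4,260+353/4)
tp=p+.158*(M@st)+.004*np.c_[np.cos(t),np.sin(t),0*t];q=proj(im,tp);print('tip row top pred',q[:,1].min(),'obs',10+199/4)
print('px/mm fore-aft',proj(im,[c+[.001,0,0]])-proj(im,[c]),'tip axial px/mm',proj(im,[p+.159*(M@st)])-proj(im,[p+.158*(M@st)]))
E
python3 chk.py .5613 .2131 .27 .2 10
```

```text
rim near edge row pred 54.488479047684706 obs 50.5; cols 288.9856411885627 346.84360289123595 obs 293.25 348.25
tip row top pred 59.036680193352055 obs 59.75
px/mm fore-aft [[-0.28172634  1.38779195]] tip axial px/mm [[ 9.15557802e-04 -1.06803284e+00]]
26.725 [0.5612 0.2133 0.3293] [ 0.52   0.165 -1.237  2.193  1.503  0.492 -0.143] F [ 0.   0.6 -2. ] w 0.172 stick [-2.e-04 -6.e-04 -1.e+00] tip [0.5611 0.2133 0.1713]
row x10 [0.0045, -0.0, 0.0038] [-0.0001, -0.0, 0.0] mm 5.9 deg 0.0
```

```bash
python3 chk.py .5595 .213 .282 .2 8
```

```text
26.725 [0.5612 0.2133 0.3293] [ 0.52   0.165 -1.237  2.193  1.503  0.492 -0.143] F [ 0.   0.6 -2. ] w 0.172 stick [-2.e-04 -6.e-04 -1.e+00] tip [0.5611 0.2133 0.1713]
row x8 [0.0047, 0.0, 0.0036] [-0.0001, -0.0, 0.0] mm 5.9 deg 0.0
```

>>> arm_command(
  targets=[
    [[0.0047,0,0.0036,0,0,0],[0.0047,0,0.0036,0,0,0],[0.0047,0,0.0036,0,0,0],[0.0047,0,0.0036,0,0,0],[0.0047,0,0.0036,0,0,0],[0.0047,0,0.0036,0,0,0],[0.0047,0,0.0036,0,0,0],[0.0047,0,0.0036,0,0,0],[0,0,0,0,0,0]],
  ],
)

```text
clock: 27.85
position: [0.5589, 0.2127, 0.2815]
ee_rot: [-0.227, 2.261, 0.105]
force: [-0.7, 0.3, -0.9]
width: 0.173
gripper_force: 29.9
```

```bash
python3 chk.py .5595 .213 .262 .2 5
```

```text
27.85 [0.5589 0.2127 0.2815] [ 0.417  0.285 -1.212  2.266  1.746  0.624 -0.385] F [-0.7  0.3 -0.9] w 0.173 stick [-9.e-04 -8.e-04 -1.e+00] tip [0.5588 0.2126 0.1235]
row x5 [0.0029, 0.0, 0.0026] [-0.0001, -0.0002, 0.0] mm 3.9 deg 0.0
```

>>> arm_command(
  targets=[
    [[0.003,0,0.0025,0,0,0],[0.003,0,0.0025,0,0,0],[0.003,0,0.0025,0,0,0],[0.003,0,0.0025,0,0,0],[0.003,0,0.0025,0,0,0],[0.003,0,0.0025,0,0,0]],
  ],
)

```text
clock: 28.6
position: [0.5591, 0.2127, 0.2584]
ee_rot: [-0.226, 2.26, 0.105]
force: [-0.1, -0.3, -1.6]
width: 0.171
gripper_force: 29.9
```

```bash
python3 chk.py .5595 .213 .24 .2 5
```

```text
28.6 [0.5591 0.2127 0.2584] [ 0.372  0.35  -1.201  2.297  1.836  0.698 -0.472] F [-0.1 -0.3 -1.6] w 0.171 stick [ 1.e-04 -7.e-04 -1.e+00] tip [0.5591 0.2126 0.1004]
row x5 [0.0028, 0.0, 0.0024] [-0.0002, -0.0, 0.0] mm 3.7 deg 0.0
```

The tip is 35 mm below the rim with no side force, so it is in the bore. Continuing down.

>>> arm_command(
  targets=[
    [[0.0044,0,0.0037,0,0,0],[0.0044,0,0.0037,0,0,0],[0.0044,0,0.0037,0,0,0],[0.0044,0,0.0037,0,0,0],[0.0044,0,0.0037,0,0,0],[0.0044,0,0.0037,0,0,0],[0.0044,0,0.0037,0,0,0]],
  ],
)

```text
clock: 29.48
position: [0.5592, 0.2127, 0.2181]
ee_rot: [-0.226, 2.26, 0.104]
force: [0.4, 0.2, -1.3]
width: 0.171
gripper_force: 29.9
```

```bash
python3 chk.py .5595 .213 .183 .2 8
```

```text
29.475 [0.5592 0.2127 0.2181] [ 0.299  0.463 -1.174  2.345  1.962  0.825 -0.588] F [ 0.4  0.2 -1.3] w 0.171 stick [ 2.e-04 -7.e-04 -1.e+00] tip [0.5592 0.2126 0.0601]
row x8 [0.0033, 0.0, 0.0029] [-0.0001, 0.0, 0.0] mm 4.4 deg 0.0
```

>>> arm_command(
  targets=[
    [[0.0037,0,0.003,0,0,0],[0.0037,0,0.003,0,0,0],[0.0037,0,0.003,0,0,0],[0.0037,0,0.003,0,0,0],[0.0037,0,0.003,0,0,0],[0.0037,0,0.003,0,0,0]],
  ],
)

```text
clock: 30.22
position: [0.5587, 0.2126, 0.1896]
ee_rot: [-0.226, 2.26, 0.104]
force: [-0.3, 0.5, -0.2]
width: 0.173
gripper_force: 29.9
```

>>> arm_command(
  targets=[
    [[0.0015,0,0.0013,0,0,0],[0.0015,0,0.0013,0,0,0],[0.0011,0,0.001,0,0,0]],
  ],
)

```text
clock: 30.6
position: [0.5588, 0.2126, 0.1844]
ee_rot: [-0.226, 2.26, 0.104]
force: [-0.4, 0.3, -1.2]
width: 0.173
gripper_force: 29.9
```

```bash
python3 chk.py .5595 .213 .183 .2 8
```

```text
30.6 [0.5588 0.2126 0.1844] [ 0.243  0.558 -1.144  2.38   2.052  0.927 -0.666] F [-0.4  0.3 -1.2] w 0.173 stick [ 3.e-04 -7.e-04 -1.e+00] tip [0.5589 0.2124 0.0264]
row x8 [0.0001, 0.0, 0.0002] [-0.0001, 0.0, 0.0] mm 0.2 deg 0.0
```

Creeping down to feel the seat.

>>> arm_command(
  targets=[
    [[0.0008,0,0.0006,0,0,0],[0.0008,0,0.0006,0,0,0],[0,0,0,0,0,0]],
  ],
)

```text
clock: 30.98
position: [0.5587, 0.2126, 0.1824]
ee_rot: [-0.226, 2.26, 0.104]
force: [-0.0, 0.5, -0.4]
width: 0.17
gripper_force: 29.9
```

>>> arm_command(
  targets=[
    [[0.0008,0,0.0006,0,0,0],[0,0,0,0,0,0]],
  ],
)

```text
clock: 31.22
position: [0.5588, 0.2127, 0.1817]
ee_rot: [-0.226, 2.259, 0.105]
force: [0.7, -0.6, 2.2]
width: 0.171
gripper_force: 29.9
```

>>> arm_command(
  targets=[
    [[0.0008,0,0.0006,0,0,0],[0,0,0,0,0,0]],
  ],
)

```text
clock: 31.48
position: [0.559, 0.213, 0.1816]
ee_rot: [-0.227, 2.257, 0.105]
force: [-3.9, -1.9, 9.3]
width: 0.174
gripper_force: 30.0
```

The collar is seated: about 9 N upward at z = 0.1816, against a nominal 0.183. Drawing it straight out.

>>> arm_command(
  targets=[
    [[0,0,0,0,0,0],[-0.0015,0,-0.0013,0,0,0],[-0.0031,0,-0.0026,0,0,0],[-0.0046,0,-0.0039,0,0,0],[-0.0046,0,-0.0039,0,0,0],[-0.0046,0,-0.0039,0,0,0],[-0.0046,0,-0.0039,0,0,0],[-0.0046,0,-0.0039,0,0,0]],
  ],
)

```text
clock: 32.48
position: [0.5584, 0.2125, 0.2171]
ee_rot: [-0.226, 2.26, 0.104]
force: [1.4, 1.1, -2.7]
width: 0.172
gripper_force: 30.0
```

```bash
python3 chk.py .5589 .2127 .28 .2 10
```

```text
32.475 [0.5584 0.2125 0.2171] [ 0.293  0.461 -1.166  2.348  1.967  0.823 -0.596] F [ 1.4  1.1 -2.7] w 0.172 stick [ 3.e-04 -8.e-04 -1.e+00] tip [0.5584 0.2123 0.0591]
row x10 [-0.0049, 0.0, -0.004] [-0.0001, 0.0, 0.0] mm 6.3 deg 0.0
```

>>> arm_command(
  targets=[
    [[-0.0048,0,-0.004,0,0,0],[-0.0048,0,-0.004,0,0,0],[-0.0048,0,-0.004,0,0,0],[-0.0048,0,-0.004,0,0,0],[-0.0048,0,-0.004,0,0,0],[-0.0048,0,-0.004,0,0,0],[-0.0048,0,-0.004,0,0,0],[-0.0048,0,-0.004,0,0,0],[-0.0048,0,-0.004,0,0,0],[-0.0048,0,-0.004,0,0,0]],
  ],
)

```text
clock: 33.72
position: [0.5585, 0.2125, 0.2795]
ee_rot: [-0.226, 2.26, 0.104]
force: [0.0, -0.1, -0.3]
width: 0.173
gripper_force: 30.0
```

```bash
python3 chk.py .5589 .2127 .335 .2 10
```

```text
33.725 [0.5585 0.2125 0.2795] [ 0.394  0.278 -1.183  2.271  1.758  0.616 -0.404] F [ 0.  -0.1 -0.3] w 0.173 stick [ 1.e-04 -1.e-03 -1.e+00] tip [0.5585 0.2123 0.1215]
row x10 [-0.0043, 0.0, -0.0035] [-0.0001, -0.0, 0.0] mm 5.6 deg 0.0
```

>>> arm_command(
  targets=[
    [[-0.0054,0,-0.0045,0,0,0],[-0.0061,0,-0.0051,0,0,0],[-0.0061,0,-0.0051,0,0,0],[-0.0061,0,-0.0051,0,0,0],[-0.0061,0,-0.0051,0,0,0],[-0.0061,0,-0.0051,0,0,0],[-0.0061,0,-0.0051,0,0,0],[-0.0061,0,-0.0051,0,0,0],[-0.0061,0,-0.0051,0,0,0]],
  ],
)

```text
clock: 34.85
position: [0.5586, 0.2128, 0.3504]
ee_rot: [-0.227, 2.259, 0.104]
force: [-0.2, 0.4, -1.8]
width: 0.175
gripper_force: 30.0
```

```bash
cat >> plan.py <<'E'
def fin(psi,e,side=-1):
    z=np.array([np.cos(e)*np.cos(psi),np.cos(e)*np.sin(psi),np.sin(e)]); ph=np.arccos(st[2]/np.cos(e)); h=psi+side*ph
    sd=np.array([np.cos(h),np.sin(h),0]); return axes(z,sd-z*st[2]),sd
E
python3 - <<'E'
from plan import *
s=arm.observe();p=s['position'];M0=R.from_rotvec(s['ee_rot']).as_matrix();print(p,s['joints'].round(2),s['force'],'tip',p+.158*M0@st)
Mf,sd=fin(.3,np.radians(-35));print('stick',sd,Mf@st,'tooly',Mf[:,1].round(2),'TCP',np.array([.62,-.119,.165])-.158*sd)
r=R.from_matrix(M0.T@Mf).as_rotvec();print(r)
for k in (.3,.6): M=M0@R.from_rotvec(r*k).as_matrix();print(k,M[:,2].round(2),(M@st).round(2),M[:,1].round(2))
M=M0@R.from_rotvec(r*.5).as_matrix(); tw([.46,.10,.38],M,14)
E
```

```text
[0.55863938 0.21282022 0.35044071] [ 0.53  0.09 -1.19  2.17  1.34  0.42  0.01] [-0.21822369  0.43224058 -1.75507658] tip [0.55875758 0.21268336 0.19244081]
stick [ 0.93283764 -0.36029703  0.        ] [ 9.32837635e-01 -3.60297025e-01  3.57316870e-17] tooly [-0.27 -0.7  -0.66] TCP [ 0.47261165 -0.06207307  0.165     ]
[ 0.0508737  -0.13854904 -2.25607424]
0.3 [ 0.78  0.16 -0.61] [ 0.24 -0.44 -0.86] [-0.53  0.69 -0.5 ]
0.6 [ 0.79  0.19 -0.58] [ 0.58 -0.63 -0.52] [-0.6   0.1  -0.79]
row x14 [0.0067, -0.004, -0.008] [0.0018, -0.0049, -0.0806] mm 11.2 deg 4.6
```

>>> arm_command(
  targets=[
    [[0.0067,-0.004,-0.008,0.0018,-0.0049,-0.0806],[0.0067,-0.004,-0.008,0.0018,-0.0049,-0.0806],[0.0067,-0.004,-0.008,0.0018,-0.0049,-0.0806],[0.0067,-0.004,-0.008,0.0018,-0.0049,-0.0806],[0.0067,-0.004,-0.008,0.0018,-0.0049,-0.0806],[0.0067,-0.004,-0.008,0.0018,-0.0049,-0.0806],[0.0067,-0.004,-0.008,0.0018,-0.0049,-0.0806]],
  ],
)

```text
clock: 35.72
position: [0.4995, 0.1619, 0.3563]
ee_rot: [-0.836, 2.077, -0.205]
force: [0.3, 0.4, -0.8]
width: 0.174
gripper_force: 30.0
```

```bash
cat > chf.py <<'E'
from plan import *
import sys
v=[float(x) for x in sys.argv[1:]]
s=arm.observe();p=s['position'];M0=R.from_rotvec(s['ee_rot']).as_matrix();print(s['clock'],p.round(4),s['joints'].round(2),s['force'].round(1),round(s['width'],3),'stick',(M0@st).round(3),'tip',(p+.158*M0@st).round(3))
Mf,sd=fin(.3,np.radians(-35)); r=R.from_matrix(M0.T@Mf).as_rotvec(); M=M0@R.from_rotvec(r*v[3]).as_matrix(); tw(v[:3],M,int(v[4]))
E
python3 chf.py .44 .04 .36 .6 10
```

```text
35.725 [0.4995 0.1619 0.3563] [ 0.38 -0.18 -0.84  2.32  1.12  0.13  0.76] [ 0.3  0.4 -0.8] 0.174 stick [ 0.19  -0.384 -0.903] tip [0.53  0.101 0.214]
row x10 [0.012, -0.0017, -0.007] [0.0022, -0.0063, -0.1014] mm 14.0 deg 5.8
```

```bash
python3 chf.py .48 .02 .26 .5 10
```

```text
35.725 [0.4995 0.1619 0.3563] [ 0.38 -0.18 -0.84  2.32  1.12  0.13  0.76] [ 0.3  0.4 -0.8] 0.174 stick [ 0.19  -0.384 -0.903] tip [0.53  0.101 0.214]
row x10 [0.0177, 0.0007, 0.0019] [0.0019, -0.0052, -0.0845] mm 17.8 deg 4.9
```

>>> arm_command(
  targets=[
    [[0.0177,0.0007,0.0019,0.0019,-0.0052,-0.0845],[0.0177,0.0007,0.0019,0.0019,-0.0052,-0.0845],[0.0177,0.0007,0.0019,0.0019,-0.0052,-0.0845],[0.0177,0.0007,0.0019,0.0019,-0.0052,-0.0845],[0.0177,0.0007,0.0019,0.0019,-0.0052,-0.0845],[0.0177,0.0007,0.0019,0.0019,-0.0052,-0.0845]],
  ],
)

```text
clock: 36.48
position: [0.4778, 0.0934, 0.2932]
ee_rot: [-1.285, 1.838, -0.446]
force: [0.5, 0.2, -0.5]
width: 0.168
gripper_force: 30.0
```

```bash
python3 chf.py .473 -.062 .165 1 20
```

```text
36.475 [0.4778 0.0934 0.2932] [-0.14 -0.13 -0.25  2.56  2.59  0.25 -0.16] [ 0.5  0.2 -0.5] 0.168 stick [ 0.405 -0.58  -0.707] tip [0.542 0.002 0.181]
row x20 [0.0079, 0.007, 0.0019] [0.0014, -0.004, -0.0619] mm 10.7 deg 3.6
```

The arm is folding too tightly (j4 near its limit), so I'll pick a final pose further out with the stick at about -56° heading.

```bash
cat > chf.py <<'E'
from plan import *
import sys
n=int(sys.argv[1]); psi=float(sys.argv[2]) if len(sys.argv)>2 else -.45
s=arm.observe();p=s['position'];M0=R.from_rotvec(s['ee_rot']).as_matrix();print(s['clock'],p.round(4),s['joints'].round(2),s['force'].round(1),round(s['width'],3),'stick',(M0@st).round(3),'tip',(p+.158*M0@st).round(3))
Mf,sd=fin(psi,np.radians(-42)); T=np.array([.622,-.119,.175])-.158*sd; print('TCP',T.round(3),sd.round(3),'y',Mf[:,1].round(2)); tw(T,Mf,n)
r=R.from_matrix(M0.T@Mf).as_rotvec()
for k in (.25,.5,.75): print((p+(T-p)*k+.158*M0@R.from_rotvec(r*k).as_matrix()@st).round(3))
E
python3 chf.py 14
```

```text
36.475 [0.4778 0.0934 0.2932] [-0.14 -0.13 -0.25  2.56  2.59  0.25 -0.16] [ 0.5  0.2 -0.5] 0.168 stick [ 0.405 -0.58  -0.707] tip [0.542 0.002 0.181]
TCP [0.533 0.012 0.175] [ 0.561 -0.828  0.   ] y [-0.72 -0.49 -0.49]
row x14 [0.0056, 0.0038, 0.0091] [-0.0125, 0.0361, -0.069] mm 11.3 deg 4.5
[ 0.558 -0.04   0.175]
[ 0.577 -0.074  0.174]
[ 0.599 -0.101  0.174]
```

>>> arm_command(
  targets=[
    [[0.0056,0.0038,0.0091,-0.0125,0.0361,-0.069],[0.0056,0.0038,0.0091,-0.0125,0.0361,-0.069],[0.0056,0.0038,0.0091,-0.0125,0.0361,-0.069],[0.0056,0.0038,0.0091,-0.0125,0.0361,-0.069],[0.0056,0.0038,0.0091,-0.0125,0.0361,-0.069],[0.0056,0.0038,0.0091,-0.0125,0.0361,-0.069],[0.0056,0.0038,0.0091,-0.0125,0.0361,-0.069]],
  ],
)

```text
clock: 37.35
position: [0.5058, 0.0661, 0.2248]
ee_rot: [-1.808, 1.754, -0.824]
force: [-0.5, -0.4, -0.2]
width: 0.17
gripper_force: 30.0
```

```bash
python3 chf.py 8
```

```text
37.35 [0.5058 0.0661 0.2248] [ 0.04  0.1  -0.6   2.47  1.78  0.5   1.01] [-0.5 -0.4 -0.2] 0.17 stick [ 0.452 -0.805 -0.383] tip [ 0.577 -0.061  0.164]
TCP [0.533 0.012 0.175] [ 0.561 -0.828  0.   ] y [-0.72 -0.49 -0.49]
row x8 [0.0048, 0.0033, 0.008] [-0.0108, 0.0315, -0.0606] mm 9.9 deg 4.0
[ 0.588 -0.079  0.167]
[ 0.599 -0.094  0.17 ]
[ 0.61  -0.108  0.172]
```

>>> arm_command(
  targets=[
    [[0.0048,0.0033,0.008,-0.0108,0.0315,-0.0606],[0.0048,0.0033,0.008,-0.0108,0.0315,-0.0606],[0.0048,0.0033,0.008,-0.0108,0.0315,-0.0606],[0.0048,0.0033,0.008,-0.0108,0.0315,-0.0606],[0.0048,0.0033,0.008,-0.0108,0.0315,-0.0606],[0.0048,0.0033,0.008,-0.0108,0.0315,-0.0606],[0.0048,0.0033,0.008,-0.0108,0.0315,-0.0606],[0.0048,0.0033,0.008,-0.0108,0.0315,-0.0606],[0,0,0,0,0,0]],
  ],
)

```text
clock: 38.48
position: [0.5334, 0.0123, 0.1746]
ee_rot: [-2.317, 1.528, -1.222]
force: [0.5, -0.1, -0.5]
width: 0.168
gripper_force: 30.0
```

```bash
python3 chf.py 4; python3 - <<'E'
from plan import *
# real stick direction from depth/colour of the wrist picture; and bystanders unchanged in the top view
im=grab('wrist','w9');s=im['state'];p=s['position'];M=R.from_rotvec(s['ee_rot']).as_matrix()
h=cv2.cvtColor(im['pixels'],cv2.COLOR_RGB2HSV);m=cv2.inRange(h,np.array([18,70,50]),np.array([36,255,255]));m[:,:270]=0;m[:,370:]=0
for c in cv2.findContours(m,0,1)[0]:
    if cv2.contourArea(c)>200: print('yellow',cv2.minAreaRect(c),cv2.fitLine(c,2,0,.01,.01).ravel().round(3))
print('pred axis px tip,collar,grip',proj(im,[p+.158*M@st,p+.048*M@st,p]).round(1).tolist())
sc=grab('scene','s9');print('scene tip,collar,grip',proj(sc,[p+.158*M@st,p+.048*M@st,p]).round(1).tolist())
hh=cv2.cvtColor(sc['pixels'],cv2.COLOR_RGB2HSV);m=cv2.inRange(hh,np.array([20,110,60]),np.array([34,255,255]));m[:230]=0;m[:,:280]=0
for c in cv2.findContours(m,0,1)[0]:
    if cv2.contourArea(c)>15: print('scene yellow',cv2.minAreaRect(c))
a=load('s7')['pixels'].astype(int);d=np.abs(a-sc['pixels']).max(2)>60
print('changes near bystanders', {n:int(d[y-15:y+15,x-15:x+15].sum()) for n,(x,y) in dict(amber=(482,285),blue=(450,303),die=(407,327),jar=(370,343),beaker=(312,360),rodg=(228,325),rodc=(240,320)).items()})
E
```

```text
38.475 [0.5334 0.0123 0.1746] [-0.11  0.34 -0.54  2.43  1.71  0.87  1.45] [ 0.5 -0.1 -0.5] 0.168 stick [ 0.56  -0.829 -0.002] tip [ 0.622 -0.119  0.174]
TCP [0.533 0.012 0.175] [ 0.561 -0.828  0.   ] y [-0.72 -0.49 -0.49]
row x4 [0.0001, -0.0, -0.0] [0.0002, 0.0004, -0.0005] mm 0.1 deg 0.0
[ 0.622 -0.119  0.174]
[ 0.622 -0.119  0.175]
[ 0.622 -0.119  0.175]
yellow ((319.5, 350.0), (36.0, 99.0), 90.0) [ 1.00000e+00 -9.00000e-03  3.20693e+02  3.56807e+02]
yellow ((357.5, 317.0), (60.0, 9.0), 90.0) [2.60000e-02 1.00000e+00 3.58157e+02 3.17488e+02]
yellow ((279.5, 317.0), (60.0, 9.0), 90.0) [ 1.50000e-02 -1.00000e+00  2.79134e+02  3.17480e+02]
yellow ((318.4999694824219, 261.0), (79.99998474121094, 36.99999237060547), 90.0) [ 6.00000e-03 -1.00000e+00  3.18830e+02  2.62368e+02]
pred axis px tip,collar,grip [[318.3, 60.3], [318.4, 209.0], [318.5, 302.2]]
scene tip,collar,grip [[340.5, 254.7], [363.9, 221.5], [373.2, 208.1]]
changes near bystanders {'amber': 0, 'blue': 0, 'die': 0, 'jar': 0, 'beaker': 0, 'rodg': 0, 'rodc': 0}
```

```bash
python3 - <<'E'
from plan import *
a,b=load('w8'),load('w9')
print(np.abs(np.array(a['T_tool_cam'])-np.array(b['T_tool_cam'])).max(), a['state']['width'],b['state']['width'])
for n in ('w6','w8','w9'):
    i=load(n); s=i['state']; print(n,proj(i,[s['position']]),i['fx'],i['cy'],np.linalg.inv(i['C'])[:3]@np.r_[s['position'],1])
    g=i['pixels'][40:290,316:325].astype(int).mean(1); v=g.max(1); dark=np.where(v<70)[0]+40; h=cv2.cvtColor(i['pixels'],cv2.COLOR_RGB2HSV)[40:290,320]; ye=np.where((h[:,1]>80)&(h[:,0]>18)&(h[:,0]<36))[0]+40
    print('dark rows',dark.tolist()[:60],'yellow from',ye.min() if len(ye) else None)
E
```

```text
0.002511576106465463 0.17075651860279778 0.16791031500184703
w6 [[317.29141957 307.49550747]] 335.2597233697854 235.1941439679941 [-0.00061908  0.03257326  0.15108253]
dark rows [76, 77, 78, 102, 103, 104, 199, 200, 201, 202, 203, 204, 205, 206, 207, 208, 209, 210, 211, 212, 213, 214, 215, 216, 217, 218, 219, 220] yellow from 221
w8 [[317.29274597 307.48978616]] 335.2597233697854 235.1941439679941 [-0.00061847  0.03257012  0.15107993]
dark rows [76, 77, 78, 102, 103, 104, 199, 200, 201, 202, 203, 204, 205, 206, 207, 208, 209, 210, 211, 212, 213, 214, 215, 216, 217, 218, 219, 220] yellow from 221
w9 [[318.48136349 302.24704186]] 335.2597233697854 235.1941439679941 [-8.29474240e-05  3.01957425e-02  1.51011891e-01]
dark rows [40, 41, 42, 43, 44, 45, 46, 47, 48, 49, 50, 51, 52, 53, 54, 55, 56, 57, 58, 59, 77, 78, 103, 104, 105, 200, 201, 202, 203, 204, 205, 206, 207, 208, 209, 210, 211, 212, 213, 214, 215, 216, 217, 218, 219, 220, 221] yellow from 222
```

The stick has not slipped in the grip (its rows in the wrist picture match to within 1 px). It is level, with its tip over the tray centre at z = 0.174, and the bystanders are unchanged. I'll let it settle and hand in.

>>> arm_command(
  targets=[
    [[0,0,0,0,0,0],[0,0,0,0,0,0],[0,0,0,0,0,0],[0,0,0,0,0,0]],
  ],
)

```text
clock: 39.08
position: [0.5333, 0.012, 0.175]
ee_rot: [-2.317, 1.528, -1.224]
force: [-0.1, 0.3, -0.7]
width: 0.174
gripper_force: 30.0
```

```bash
python3 -c "
from h import *
s=arm.observe();print(s['clock'],abs(s['dq']).max(),s['position'],s['gripper_force']);print(arm.sign_off())"
```

```text
39.075 0.0031933185135789607 [0.53329914 0.01195045 0.17502658] 29.98021960258484
the job is handed in; nothing more can be done
None
```

The job is handed in at 39 s: the lever was pulled fully down and eased back up to its stop, the dipstick was seated in the neck and drawn out, and the gripper holds it still and level, its tip about 16 cm above the drip tray.

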